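# Index the swivel gauge hook and hang the yellow gauge on it

### The job

Set the station up for the next job: swing the swivel hook on the stand round towards the robot's side until it comes up against its stop and the spring plunger snaps in behind it, easing it up to the stop rather than forcing it. Then take the yellow plate gauge out of the wooden rack and hang it by its eye on the hook, letting the hook take the weight gently before you let go. Leave the other two gauges undisturbed in the rack.

Things in the scene. Friction and masses are not known exactly. Their poses are not given: they have to be found in the camera images.
- hook: Swivel hook on a stand: a hub turning about an upright axis, with a level 8 mm round brass rod out to an upturned tip. Origin on the swivel axis at the rod's centre line, 190 mm above the bench; its -x points out along the rod, z up. Starts turned to the left (+y) or beyond, 0.9 to 1.8 rad from its stop; turn it anticlockwise seen from above to bring it round. Push it with under 20 N.
- plunger (a joint): Spring plunger with red knob, level, on the collar's far side. In m: 0.006 riding on the hub's rim, 0 when snapped into the notch, which it does by itself when the hook is on its rigid stop, locking it. The stop is where the collar was clamped and is not given: there the rod points to -x within 0.55 rad. Until then the hook drags at about 0.17 N m (3 N at the seat), steadily.
- hook_seat (a point): Middle of the free rod, on its centre line, 63 mm out from the swivel axis: the gauge hangs here; axes as hook. Out from the axis: hub to 26 mm, reaching 15 mm above the rod's centre line; a 13 mm thick shoulder at 46 to 49 mm; free rod 49 to 78 mm; then the tip, ending at 90 mm, its top 12 mm above the rod's centre line and 8 mm wide.
- gauge_yellow_center (a point): Centre (half-way up) of the yellow plate gauge: 90 mm wide (y), 84 mm high (z), 6 mm thick (x), 0.11 to 0.23 kg, both faces alike. It stands upright, 22 mm deep in an 8 mm slot of a 30 mm high wooden rack. Jaw gap 28 x 28 mm at its foot, an eye in the middle above. Solid from 13 to 45 mm either side of the middle: take it by an upper corner, across the thickness.
- gauge_yellow_eye (a point): Point in the yellow gauge's eye where the rod's centre line lies once it hangs: on the middle line, 15.7 mm below its top edge; axes as the gauge. The eye is a through hole 24 mm wide; its floor is 20 mm below this point, its sides rise to 6 mm below this point, then its roof is an upside-down 90 degree V with its peak 5.7 mm above this point.
- gauge_yellow: The yellow gauge again, origin at the middle of its lower edge, 42 mm below its centre (8 mm above the bench in the rack).
- gauge_blue_center (a point): Centre of the blue plate gauge, same outer size, in another slot of the rack (slots are 50 mm apart). Leave it alone.
- gauge_green_center (a point): Centre of the green plate gauge, same outer size, in another slot of the rack. Leave it alone.
Mind the look-alikes: they are no part of the job. Of the things like the gauge_yellow, leave any that is white; of the rest the smaller one is meant.

How it is judged:
By the outcome, as a careful person would: the job done as asked, in the order asked, and still so for the second after the job is handed in, with the robot touching nothing.
It also fails if it takes over 69 s, if anything falls off the work surface, if the arm or the gripper's body presses on something with over 40 N, if the wrist force passes 120 N, or if a joint passes its speed limit or range.

### The arm

A 7-joint arm with a two-finger parallel gripper is mounted at the origin on the work surface. World frame = base frame: x ahead of the robot, y to its left, z up, the work surface at z = 0. Lengths are in mm, angles in rad, forces in N, time in s.
With the tool pointing down it reaches from about 400 to 875 mm from the base axis. Payload 4.4 kg.
Tool frame: the origin (TCP) lies at the very end of the fingers, on their centre line; the grasp point (between the pads) lies 19 mm behind it (grip_depth is the distance from the TCP to the grasp point, in mm); z points along the fingers, y is the direction in which the jaws open and shut (so a half turn about z gives the same grasp; the last joint's range is limited). The gripper opens to 85 mm and grips with 20 to 120 N. Pads are 22 mm wide; open, the fingers measure 114 mm over their backs; the gripper's body (76 mm by 85 mm) begins 54 mm behind the grasp point. The pads swing forward as they close: fully open they stand 13 mm farther back than shut.
Start: joints at [1.14, 0.628, 0.038, 1.517, -0.027, 0.996, -0.02], TCP at [231.925, -607.231, 201.513] pointing down, gripper open.
Joint ranges: [-3.06, 3.06], [-0.37, 2.12], [-1.25, 1.32], [0.18, 2.47], [-1.1, 4.24], [0.23, 1.98], [-2.94, 2.94]. Speed limits (rad/s): [2.57, 2.57, 3.14, 3.14, 3.14, 3.14, 3.14].

### API

Orientations are given as [roll, pitch, yaw] about the fixed x, y, z axes, in that order (R = Rz(yaw) Ry(pitch) Rx(roll)).
In Python, from cell import read_state, get_image, finish_job, recognise, outline_of, grip_depth gives the robot as it stands. The module is installed in compiled form; this text tells all that it offers.
- The arm moves only by the tool send_rows, never from a script. Its argument "rows" is a list of rows, each a list of 5 numbers: the gripper command: -1 is shut, 1 is fully open, values between are in proportion, then the shift along the tool's x, y, z in m, then the turn about the tool's z in rad. In form: [[claw, tx, ty, tz, roll], ...]. A call has 1 to 12 rows; each row shifts and turns the pose as measured when the row begins, along the tool's axes as they then stand; what a row does not reach is not made up. A row lasts 1/12 s, in which the tool goes at most 41.7 mm and 7.16 degrees, less where a joint would pass 70% of its speed; a pose out of reach is approached as far as the arm can. A call with a gripper value outside its range is refused whole. The fingers move at their own pace and stop on an object; the grip force is fixed at half the most. Time passes only in rows, so rows that do not move let the fingers close. It gives the time, the measured TCP pose, the force and the opening at its end, in the units of the state.
- read_state(): the state, without advancing time (a new reading comes with each control period).
- get_image(name): name is "scene" or "side" or "wrist"; returns a dict with "image" (400x640x3 uint8, blue, green, red), "z_map" (400x640 float32, mm along the optical axis (not along the pixel's ray), 0 where there is no reading), "K" (3x3 intrinsics, pixels), "R" (3x3) and "t" (3): a world point X has camera coordinates R X + t; the wrist camera has in their place "tool_from_camera" (4x4, takes a point from camera to tool coordinates, whose origin is the TCP and whose axes are the flange's). Camera axes: x right, y down, z forward; pixel columns grow to the right and rows downward; lengths in mm; the calibration is good to about 2 mm. A picture is of the moment at which its call begins: read the wrist's pose just before it.
- finish_job(): hands the job in, once; it reports no verdict.
Trained networks look in a picture, given as the dict that the camera call returned (one of the last four; its "shot" number tells which), for a name from the list of things; names that differ only in an ending like _2 or _b are one class to them, and where a whole thing is asked for, a point or a joint stands for the part that bears it (a point fixed in the world has none). Each returns a list of dicts, best first, with "score" (0 to 1); they miss things now and then, are a little off and sometimes report something else, mostly with a low value. They report only what shows in the picture. A call takes as long as a camera call. They do not tell look-alikes from the thing itself.
- recognise(picture, query): "box" ([left, top, right, bottom] in pixels, round what is visible of it).
- outline_of(picture, query): "mask" (400x640 bool, what is visible of it) and "box" ([left, top, right, bottom] in pixels, round what is visible of it).
The state is a dict: "clock": time; "qpos": joint angles; "qd": joint speeds; "tau": joint torques, N m; "eef_pos": TCP position; "tool_rot": TCP orientation; "force": force on the tool from outside, world axes, zero at the start; "torque": the same for the moment, N m; "width": finger opening in mm.
Only numpy, scipy, OpenCV 4.12 (cv2) and the standard library are available. Lean on these libraries where they do the work, as an engineer would, in place of code of your own. Each camera call takes 0.05 s, during which the arm holds its last target.

## Working session

There is one attempt and no reset: what is moved stays moved. The work goes in short steps, Python scripts to look and compute and a tool call to move; the robot and the scene stay as the last step left them, time stands still between calls to the robot, and variables do not carry over. Pictures are saved under pics/ and viewed, and the job is handed in when it is done.

Besides the shell and the picture viewer there is one more tool, called after "Call:" as a command line: name --pt "numbers of a row" for each row, then --argument value for the rest. send_rows: Moves the arm, as the interface text tells. Its arguments: {"type":"object","properties":{"rows":{"type":"array"}},"required":["rows"]}

```bash
ls; mkdir -p pics; cat > h.py <<'E'
import numpy as np, cv2
from cell import *
from scipy.spatial.transform import Rotation as Ro
def w2p(p,X):
    c=p['R']@np.asarray(X,float)+np.ravel(p['t']); q=p['K']@c; return q[:2]/q[2]
def cloud(p,R=None,t=None):
    z=p['z_map'];h,w=z.shape;u,v=np.meshgrid(np.arange(w),np.arange(h));K=p['K']
    c=np.stack([(u-K[0,2])/K[0,0]*z,(v-K[1,2])/K[1,1]*z,z],-1)
    return c
def wcloud(p):
    return (cloud(p)-np.ravel(p['t']))@p['R']
def wrist():
    s=read_state();p=get_image('wrist');T=np.array(p['tool_from_camera'])
    Rw=Ro.from_euler('xyz',s['tool_rot']).as_matrix()
    R=Rw@T[:3,:3];t=Rw@T[:3,3]+np.array(s['eef_pos'])
    p['R']=R.T;p['t']=-R.T@t
    return p
E
python3 - <<'E'
from h import *
s=read_state();print(s)
for n in ['scene','side']:
    p=get_image(n);cv2.imwrite(f'pics/{n}0.png',p['image']);print(n,p['K'],p['R'],p['t'])
p=wrist();cv2.imwrite('pics/wrist0.png',p['image']);print(p['tool_from_camera'],grip_depth)
E
```

```text
pics
{'clock': 0.0, 'qpos': array([ 1.14023681,  0.6293455 ,  0.03841743,  1.51837691, -0.02702468,
        0.996306  , -0.02001048]), 'qd': array([ 2.53939601e-04, -1.17470740e-03,  1.38994304e-03,  1.04234085e-03,
        1.89166702e-05,  8.14893180e-04, -1.64764918e-03]), 'tau': array([ 6.64073086e-04, -5.63387024e+01,  1.22672796e+00, -1.93443489e+01,
        1.11374364e-02,  1.03176810e-02, -1.84004040e-05]), 'eef_pos': array([ 231.67187391, -606.57300425,  200.58625374]), 'tool_rot': array([-3.13967371e+00, -9.49774985e-06,  3.64755237e-01]), 'force': array([-0.74493589, -0.84461459,  0.48424889]), 'torque': array([ 0.00826131, -0.03543298,  0.0125967 ]), 'width': 85.19190585861116}
scene [[461.35337405   0.         322.33010221]
 [  0.         461.35337405 196.86691811]
 [  0.           0.           1.        ]] [[-0.38993681  0.92070831  0.01566822]
 [ 0.50287144  0.22716749 -0.83397557]
 [-0.77140755 -0.31731867 -0.55157888]] [ 249.72414224 -121.76787647 1455.81422281]
side [[487.64456837   0.         318.42056569]
 [  0.         487.64456837 201.38334717]
 [  0.           0.           1.        ]] [[ 0.982756   -0.1848754  -0.00342629]
 [-0.09637514 -0.49631874 -0.86277433]
 [ 0.15780522  0.84822686 -0.50557761]] [-509.90995793  146.36969218  872.43119873]
[[-2.66468941e-04 -9.45269115e-01 -3.26291631e-01  8.34324063e+01]
 [ 9.99999831e-01 -4.20195698e-04  4.00651159e-04  3.78383783e-01]
 [-5.15829506e-04 -3.26291469e-01  9.45269068e-01 -1.72168801e+02]
 [ 0.00000000e+00  0.00000000e+00  0.00000000e+00  1.00000000e+00]] 18.700000000000003
```

View pics/scene0.png

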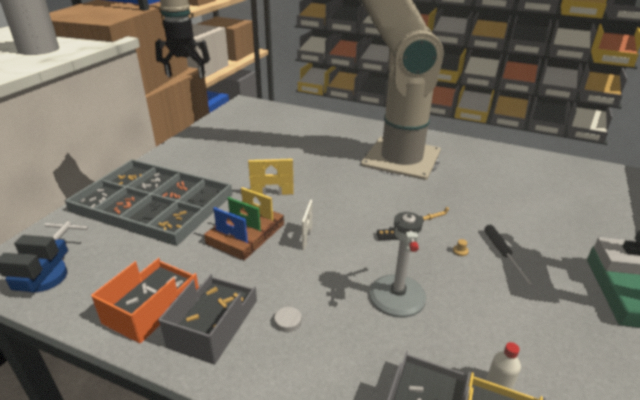

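View pics/side0.png

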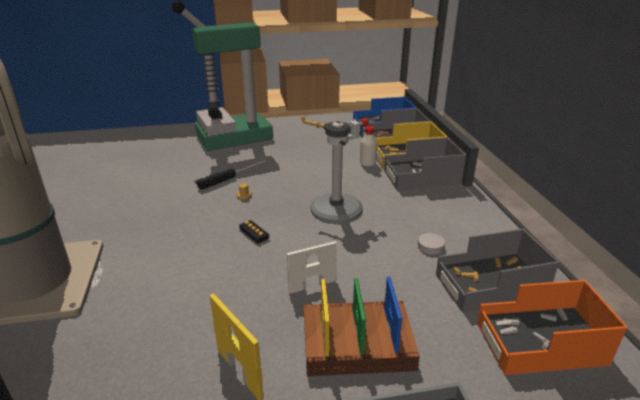

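View pics/wrist0.png

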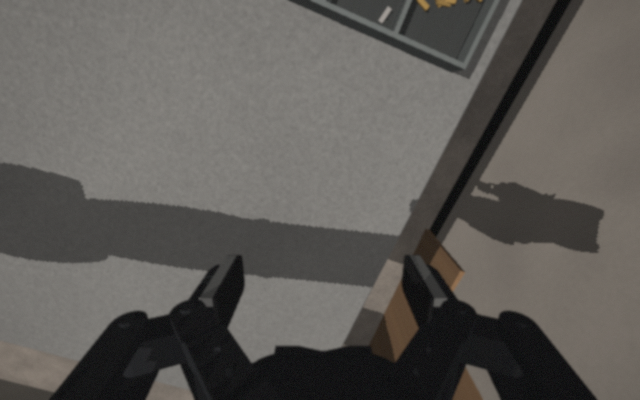

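Scene: the rack with the yellow, green and blue gauges is at about (245,225), with a larger free-standing yellow plate at (271,177) and a white one at (307,222). The hook stand is at (405,220), its rod pointing right to (445,211). Next I'll measure all of these.

```bash
python3 - <<'E'
from h import *
ps={}
for n in ['scene','side']:
    p=get_image(n);W=wcloud(p);ps[n]=p
    np.save(f'pics/{n}_W.npy',W);np.save(f'pics/{n}_I.npy',p['image'])
    for q in ['hook','plunger','gauge_yellow','gauge_blue_center','gauge_green_center']:
        for o in outline_of(p,q):
            m=o['mask']&(p['z_map']>0);P=W[m]
            print(n,q,round(o['score'],2),np.round(o['box']),m.sum(),'med',np.median(P,0).round(),'lo',np.percentile(P,3,axis=0).round(),'hi',np.percentile(P,97,axis=0).round())
    x0,y0,x1,y1=((380,190,460,320) if n=='scene' else (290,105,380,225))
    cv2.imwrite(f'pics/{n}_hook.png',cv2.resize(p['image'][y0:y1,x0:x1],None,fx=5,fy=4.5 if n=='scene' else 5))
E
```

```text
scene hook 0.67 [395. 206. 448. 236.] 595 med [593. 152. 198.] lo [530. 125. 187.] hi [612. 200. 207.]
scene plunger 0.54 [410. 239. 417. 249.] 91 med [655. 172. 195.] lo [636. 164. 187.] hi [659. 179. 200.]
scene gauge_yellow 0.83 [240. 188. 272. 219.] 474 med [ 488. -226.   71.] lo [ 407. -283.    4.] hi [ 493. -197.   94.]
scene gauge_yellow 0.74 [302. 202. 314. 250.] 363 med [501. -99.  52.] lo [ 444. -112.    4.] hi [534. -92.  87.]
scene gauge_yellow 0.56 [246. 161. 292. 196.] 1171 med [ 356. -271.   65.] lo [ 331. -317.   14.] hi [ 382. -224.  110.]
scene gauge_blue_center 0.97 [216. 207. 248. 243.] 701 med [ 585. -251.   62.] lo [ 578. -297.   31.] hi [ 591. -210.   94.]
scene gauge_blue_center 0.54 [241. 187. 272. 218.] 522 med [ 488. -229.   71.] lo [ 478. -284.   34.] hi [ 493. -197.   94.]
scene gauge_green_center 0.66 [227. 197. 260. 232.] 603 med [ 536. -238.   67.] lo [ 489. -290.   31.] hi [ 542. -203.   94.]
side hook 0.72 [303. 120. 353. 138.] 475 med [578. 139. 195.] lo [526. 121.   4.] hi [611. 643. 204.]
side gauge_yellow 0.92 [291. 241. 339. 292.] 1725 med [ 485. -105.   48.] lo [ 446. -114.    4.] hi [531. -95.  84.]
side gauge_yellow 0.91 [323. 281. 331. 356.] 459 med [ 479. -267.   76.] lo [ 475. -285.   22.] hi [ 489. -201.   93.]
side gauge_yellow 0.76 [209. 293. 265. 398.] 2608 med [ 356. -282.   64.] lo [ 324. -322.    2.] hi [ 382. -223.  110.]
side gauge_green_center 0.86 [353. 278. 365. 356.] 610 med [ 529. -265.   68.] lo [ 525. -291.   28.] hi [ 536. -210.   93.]
```

```bash
python3 - <<'E'
from h import *
for n in ['scene','side']:
    W=np.load(f'pics/{n}_W.npy');I=np.load(f'pics/{n}_I.npy').astype(int)
    hsv=cv2.cvtColor(I.astype(np.uint8),cv2.COLOR_BGR2HSV)
    # yellow in rack
    for nm,(h0,h1),(x0,x1) in [('yel',(18,35),(460,510)),('grn',(45,90),(510,560)),('blu',(100,125),(560,610))]:
        m=(hsv[...,0]>h0)&(hsv[...,0]<h1)&(hsv[...,1]>100)&(W[...,0]>x0)&(W[...,0]<x1)&(W[...,1]>-310)&(W[...,1]<-180)&(W[...,2]>32)&(W[...,2]<100)
        P=W[m]
        if len(P)<30: continue
        r=cv2.fitLine(P[:,:2].astype(np.float32),cv2.DIST_HUBER,0,.01,.01).ravel()
        d=r[:2]*np.sign(r[1]); 
        s=(P[:,:2]-r[2:])@d
        a,b=np.percentile(s,[1,99]);mid=r[2:]+d*(a+b)/2
        print(n,nm,len(P),'dir',d.round(3),'yaw',np.arctan2(-d[0],d[1]).round(3),'len',(b-a).round(1),'mid',mid.round(1),'ztop',np.percentile(P[:,2],[1,95,99]).round(1))
    # hook
    m=(W[...,0]>470)&(W[...,0]<700)&(W[...,1]>50)&(W[...,1]<260)&(W[...,2]>165)&(W[...,2]<230)
    P=W[m];print(n,'hookpts',len(P))
    t=P[P[:,2]>200];print('top',len(t),t[:,2].max(),t.min(0).round(),t.max(0).round(),cv2.minEnclosingCircle(t[:,:2].astype(np.float32)))
    b=(hsv[...,0]>8)&(hsv[...,0]<30)&(hsv[...,1]>90)&m
    Q=W[b];print('brass',len(Q));
    print(Q[np.argsort(Q[:,0])][::max(1,len(Q)//25)].round(0).tolist())
E
```

```text
scene yel 485 dir [0.129 0.992] yaw -0.129 len 88.1 mid [ 486.3 -240.1] ztop [32.9 93.1 94.9]
scene grn 351 dir [0.12  0.993] yaw -0.12 len 83.9 mid [ 536.2 -244.9] ztop [35.9 92.9 94.2]
scene blu 589 dir [0.127 0.992] yaw -0.127 len 85.1 mid [ 585.6 -252.3] ztop [34.4 93.5 94.7]
scene hookpts 1015
top 155 208.29355815589096 [524. 126. 200.] [655. 206. 208.] ((589.24267578125, 188.12420654296875), 67.03334045410156)
brass 95
[[526.0, 203.0, 201.0], [526.0, 205.0, 202.0], [528.0, 202.0, 195.0], [529.0, 204.0, 198.0], [530.0, 201.0, 196.0], [531.0, 203.0, 193.0], [533.0, 199.0, 195.0], [533.0, 202.0, 194.0], [535.0, 194.0, 195.0], [535.0, 192.0, 195.0], [538.0, 195.0, 190.0], [540.0, 189.0, 195.0], [540.0, 190.0, 193.0], [541.0, 188.0, 195.0], [543.0, 192.0, 195.0], [544.0, 191.0, 191.0], [547.0, 189.0, 192.0], [547.0, 187.0, 196.0], [548.0, 189.0, 195.0], [550.0, 184.0, 195.0], [552.0, 183.0, 193.0], [553.0, 181.0, 196.0], [554.0, 178.0, 189.0], [556.0, 180.0, 193.0], [556.0, 178.0, 193.0], [557.0, 181.0, 196.0], [558.0, 178.0, 196.0], [559.0, 177.0, 192.0], [560.0, 173.0, 196.0], [56
[... 458 characters left out ...]
12), 49.12985610961914)
brass 87
[[521.0, 205.0, 200.0], [522.0, 201.0, 199.0], [523.0, 206.0, 201.0], [524.0, 201.0, 194.0], [525.0, 205.0, 202.0], [526.0, 200.0, 192.0], [528.0, 197.0, 191.0], [529.0, 204.0, 195.0], [530.0, 197.0, 191.0], [532.0, 198.0, 192.0], [534.0, 194.0, 192.0], [536.0, 193.0, 190.0], [537.0, 187.0, 192.0], [539.0, 186.0, 192.0], [540.0, 191.0, 192.0], [542.0, 181.0, 191.0], [544.0, 179.0, 192.0], [546.0, 178.0, 190.0], [547.0, 172.0, 193.0], [548.0, 178.0, 192.0], [549.0, 175.0, 191.0], [550.0, 179.0, 196.0], [552.0, 176.0, 197.0], [553.0, 173.0, 194.0], [554.0, 176.0, 190.0], [556.0, 174.0, 189.0], [557.0, 173.0, 189.0], [559.0, 168.0, 191.0], [561.0, 167.0, 191.0]]
```

View pics/scene_hook.png

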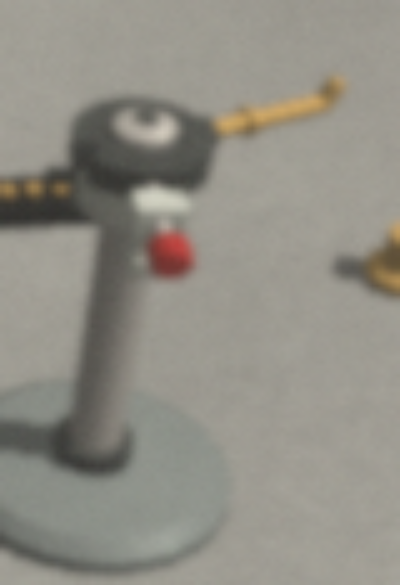

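View pics/side_hook.png

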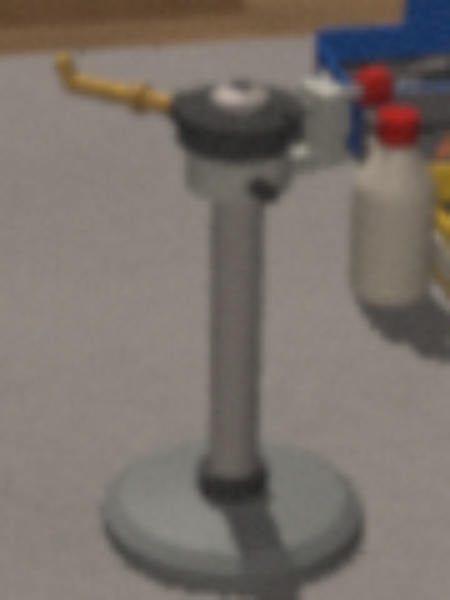

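```bash
python3 - <<'E'
from h import *
from scipy.optimize import least_squares
for n in ['scene','side']:
    W=np.load(f'pics/{n}_W.npy');P=W.reshape(-1,3)
    d=np.hypot(P[:,0]-590,P[:,1]-150)
    # post
    t=P[(d<60)&(P[:,2]>60)&(P[:,2]<150)]
    f=least_squares(lambda q:np.hypot(t[:,0]-q[0],t[:,1]-q[1])-q[2],[590,150,12],loss='soft_l1');print(n,'post',len(t),f.x.round(1))
    t=P[(d<45)&(P[:,2]>199)&(P[:,2]<215)]
    print('hubtop',len(t),cv2.minEnclosingCircle(t[:,:2].astype(np.float32)),np.median(t[:,2]))
    t=P[(d<38)&(P[:,2]>180)&(P[:,2]<201)]
    f=least_squares(lambda q:np.hypot(t[:,0]-q[0],t[:,1]-q[1])-26,[590,150],loss='soft_l1');print('hubside',len(t),f.x.round(1))
    I=np.load(f'pics/{n}_I.npy');hsv=cv2.cvtColor(I,cv2.COLOR_BGR2HSV)
    b=((hsv[...,0]<6)|(hsv[...,0]>172))&(hsv[...,1]>140)
    Q=W[b];Q=Q[(abs(Q[:,0]-640)<60)&(abs(Q[:,1]-170)<60)&(Q[:,2]>150)];print('knob',len(Q),np.median(Q,0).round(1))
    m=(W[...,0]>470)&(W[...,0]<700)&(W[...,1]>50)&(W[...,1]<260)&(W[...,2]>165)&(W[...,2]<230)&(hsv[...,0]>8)&(hsv[...,0]<30)&(hsv[...,1]>90)
    Q=W[m];r=cv2.fitLine(Q[:,:2].astype(np.float32),cv2.DIST_HUBER,0,.01,.01).ravel();print('rod',r.round(3),np.arctan2(r[1],r[0]))
    # white plunger body
    t=P[(d<80)&(d>36)&(P[:,2]>170)&(P[:,2]<215)&(P[:,0]>600)];print('plb',len(t),np.median(t,0).round(1),t.min(0).round(),t.max(0).round())
E
```

```text
scene post 360 [586.9 145.6  10.5]
hubtop 236 ((598.0984497070312, 149.80027770996094), 36.74125289916992) 200.43224654263747
hubside 484 [585.9 146.5]
knob 40 [655.6 172.6 196.4]
rod [  0.74   -0.673 545.199 187.882] -0.7380253
plb 223 [634.8 165.8 193.8] [623. 151. 170.] [659. 180. 201.]
side post 391 [586.7 147.4  10.5]
hubtop 66 ((585.4822998046875, 144.49154663085938), 17.81065559387207) 203.19162440896136
hubside 390 [588.1 149.3]
knob 39 [649.6 168.1 193.9]
rod [  0.721  -0.693 540.078 186.819] -0.7658469
plb 118 [635.1 164.5 191.1] [622. 149. 170.] [658. 175. 198.]
```

```bash
cat >> h.py <<'E'
def plan(tgt,yaw,n,claw,start=None):
    s=read_state();p=np.array(s['eef_pos'],float);y=s['tool_rot'][2]
    if start is not None:p,y=np.array(start[:3],float),start[3]
    tgt=np.array(tgt,float);d=(tgt-p)/n;dy=((yaw-y+np.pi)%(2*np.pi)-np.pi)/n
    rows=[]
    for i in range(n):
        yy=y+i*dy;tx=np.array([np.cos(yy),np.sin(yy)]);ty=np.array([np.sin(yy),-np.cos(yy)])
        rows.append([claw,round(float(d[:2]@tx)/1000,4),round(float(d[:2]@ty)/1000,4),round(-d[2]/1000,4),round(-dy,4)])
    print('step',np.linalg.norm(d),'roll',dy);print(str(rows).replace(' ',''))
def st():
    s=read_state();print(round(s['clock'],2),s['eef_pos'].round(1),s['tool_rot'].round(3),'F',s['force'].round(1),'w',round(s['width'],1),'q',s['qpos'].round(2))
E
python3 - <<'E'
from h import *
plan([232,-606,270],0.365,2,-0.06)
plan([541,190,270],2.39,22,-0.06,[232,-606,270,0.365])
E
```

```text
step 34.22302167929867 roll 0.00014442343375997702
[[-0.06,0.0003,-0.0006,np.float64(-0.0342),np.float64(-0.0001)],[-0.06,0.0003,-0.0006,np.float64(-0.0342),np.float64(-0.0001)]]
step 38.81235319238681 roll 0.09204545454545456
[[-0.06,0.026,-0.0288,np.float64(-0.0),-0.092],[-0.06,0.0286,-0.0263,np.float64(-0.0),-0.092],[-0.06,0.0309,-0.0235,np.float64(-0.0),-0.092],[-0.06,0.0329,-0.0206,np.float64(-0.0),-0.092],[-0.06,0.0347,-0.0175,np.float64(-0.0),-0.092],[-0.06,0.0361,-0.0142,np.float64(-0.0),-0.092],[-0.06,0.0373,-0.0108,np.float64(-0.0),-0.092],[-0.06,0.0381,-0.0074,np.float64(-0.0),-0.092],[-0.06,0.0386,-0.0038,np.float64(-0.0),-0.092],[-0.06,0.0388,-0.0003,np.float64(-0.0),-0.092],[-0.06,0.0387,0.0033,np.float64(-0.0),-0.092],[-0.06,0.0382,0.0068,np.float64(-0.0),-0.092],[-0.06,0.0374,0.0103,np.float64(-0.0),-0.092],[-0.06,0.0363,0.0137,np.float64(-0.0),-0.092],[-0.06,0.0349,0.017,np.float64(-0.0),-0.092],[-0.06,0.0332,0.0201,np.float64(-0.0),-0.092],[-0.06,0.0312,0.0231,np.float64(-0.0),-0.092],[-0.06,0.0289,0.0259,np.float64(-0.0),-0.092],[-0.06,0.0264,0.0284,np.float64(-0.0),-0.092],[-0.06,0.0237,0.0307,np.float64(-0.0),-0.092],[-0.06,0.0208,0.0328,np.float64(-0.0),-0.092],[-0.06,0.0177,0.0345,np.float64(-0.0),-0.092]]
```

Call:
send_rows --pt "-0.06 0 0 -0.035 0" --pt "-0.06 0 0 -0.035 0" --pt "-0.06 0.026 -0.029 0 -0.092" --pt "-0.06 0.0286 -0.0263 0 -0.092" --pt "-0.06 0.031 -0.0235 0 -0.092" --pt "-0.06 0.033 -0.0206 0 -0.092" --pt "-0.06 0.0347 -0.0175 0 -0.092" --pt "-0.06 0.036 -0.014 0 -0.092" --pt "-0.06 0.037 -0.011 0 -0.092" --pt "-0.06 0.038 -0.0074 0 -0.092" --pt "-0.06 0.0386 -0.004 0 -0.092" --pt "-0.06 0.0388 0 0 -0.092"

```text
clock: 1.75
eef_pos: [368.1, -240.3, 273.1]
tool_rot: [3.137, 0.013, 1.31]
force: [0.6, 0.2, -0.3]
width: 40.3
```

```bash
sed -i 's/round(-d\[2\]\/1000,4),round(-dy,4)/round(float(-d[2])\/1000,4),round(float(-dy),4)/' h.py; python3 - <<'E'
from h import *
st();plan([541,190,270],2.39,12,-0.06)
E
```

```text
1.75 [ 368.1 -240.3  273.1] [3.137 0.013 1.31 ] F [ 0.6  0.2 -0.3] w 40.3 q [ 0.73  0.24 -0.29  1.97  0.1   0.93  0.14]
step 38.647104223529716 roll 0.09003303340641426
[[-0.06,0.0384,0.0047,0.0003,-0.09],[-0.06,0.0378,0.0081,0.0003,-0.09],[-0.06,0.0369,0.0115,0.0003,-0.09],[-0.06,0.0357,0.0147,0.0003,-0.09],[-0.06,0.0343,0.0179,0.0003,-0.09],[-0.06,0.0325,0.0209,0.0003,-0.09],[-0.06,0.0305,0.0237,0.0003,-0.09],[-0.06,0.0282,0.0264,0.0003,-0.09],[-0.06,0.0258,0.0288,0.0003,-0.09],[-0.06,0.0231,0.031,0.0003,-0.09],[-0.06,0.0202,0.033,0.0003,-0.09],[-0.06,0.0171,0.0346,0.0003,-0.09]]
```

Call:
send_rows --pt "-0.06 0.0384 0.0047 0.0003 -0.09" --pt "-0.06 0.0378 0.0081 0.0003 -0.09" --pt "-0.06 0.0369 0.0115 0.0003 -0.09" --pt "-0.06 0.0357 0.0147 0.0003 -0.09" --pt "-0.06 0.0343 0.0179 0.0003 -0.09" --pt "-0.06 0.0325 0.0209 0.0003 -0.09" --pt "-0.06 0.0305 0.0237 0.0003 -0.09" --pt "-0.06 0.0282 0.0264 0.0003 -0.09" --pt "-0.06 0.0258 0.0288 0.0003 -0.09" --pt "-0.06 0.0231 0.031 0.0003 -0.09" --pt "-0.06 0.0202 0.033 0.0003 -0.09" --pt "-0.06 0.0171 0.0346 0.0003 -0.09"

```text
clock: 2.75
eef_pos: [536.5, 214.5, 267.6]
tool_rot: [-3.135, 0.022, 2.44]
force: [0.5, -0.6, 0.6]
width: 40.4
```

```bash
python3 - <<'E'
from h import *
st();plan([541,190,270],2.39,2,-0.06)
p=wrist();cv2.imwrite('pics/w1.png',p['image'])
np.savez('pics/w1.npz',I=p['image'],W=wcloud(p),R=p['R'],t=p['t'],K=p['K'])
for X in [(587,147,205),(587+63*np.cos(2.39),147+63*np.sin(2.39),194)]:print(w2p(p,X))
E
```

```text
2.75 [536.5 214.5 267.6] [-3.135  0.022  2.44 ] F [ 0.5 -0.6  0.6] w 40.4 q [-0.03  0.52 -0.65  1.63  0.37  1.11  0.09]
step 12.514862697453927 roll -0.025021661471338774
[[-0.06,-0.0096,-0.0079,-0.0012,0.025],[-0.06,-0.0098,-0.0077,-0.0012,0.025]]
[305.03628148 278.52330435]
[307.62892769 216.15854955]
```

View pics/w1.png

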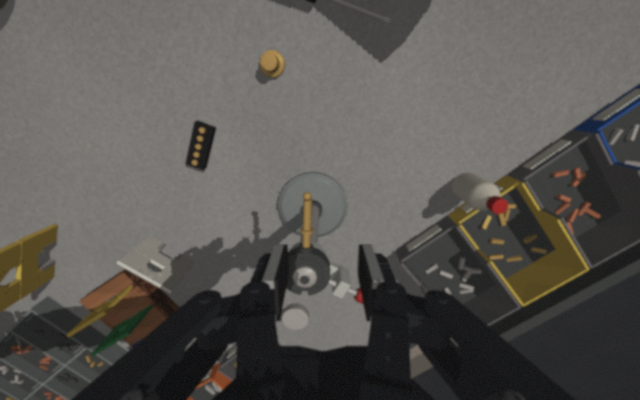

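Call:
send_rows --pt "-0.06 -0.0096 -0.0079 0 0.025" --pt "-0.06 -0.0098 -0.0077 0 0.025" --pt "-0.06 0 0 0 0"

```text
clock: 3.05
eef_pos: [542.0, 204.3, 266.9]
tool_rot: [3.137, 0.014, 2.407]
force: [0.4, -0.9, 0.3]
width: 39.8
```

```bash
python3 - <<'E'
from h import *
st();plan([541,190,165],2.39,8,-0.06)
E
```

```text
3.05 [542.  204.3 266.9] [3.137 0.014 2.407] F [ 0.4 -0.9  0.3] w 39.8 q [-0.    0.52 -0.65  1.63  0.36  1.1   0.09]
step 12.857359836912654 roll -0.002082219893258075
[[-0.06,-0.0011,-0.0014,0.0127,0.0021],[-0.06,-0.0011,-0.0014,0.0127,0.0021],[-0.06,-0.0011,-0.0014,0.0127,0.0021],[-0.06,-0.0011,-0.0014,0.0127,0.0021],[-0.06,-0.0011,-0.0014,0.0127,0.0021],[-0.06,-0.0011,-0.0014,0.0127,0.0021],[-0.06,-0.0011,-0.0014,0.0127,0.0021],[-0.06,-0.0011,-0.0014,0.0127,0.0021]]
```

Call:
send_rows --pt "-0.06 -0.0085 -0.011 0 0.01" --pt "-0.06 0 0 0 0"

```text
clock: 3.22
eef_pos: [541.0, 185.7, 266.9]
tool_rot: [3.139, 0.016, 2.39]
force: [-0.2, -2.0, 0.2]
width: 40.2
```

```bash
python3 - <<'E'
from h import *
st();plan([541,190,165],2.39,8,-0.06)
E
```

```text
3.22 [541.  185.7 266.9] [3.139 0.016 2.39 ] F [-0.2 -2.   0.2] w 40.2 q [ 0.03  0.5  -0.65  1.65  0.35  1.09  0.1 ]
step 12.749739238252904 roll 2.8055133080295835e-05
[[-0.06,0.0004,0.0004,0.0127,-0.0],[-0.06,0.0004,0.0004,0.0127,-0.0],[-0.06,0.0004,0.0004,0.0127,-0.0],[-0.06,0.0004,0.0004,0.0127,-0.0],[-0.06,0.0004,0.0004,0.0127,-0.0],[-0.06,0.0004,0.0004,0.0127,-0.0],[-0.06,0.0004,0.0004,0.0127,-0.0],[-0.06,0.0004,0.0004,0.0127,-0.0]]
```

Call:
send_rows --pt "-0.06 0.001 0.002 0.013 0" --pt "-0.06 0.001 0.001 0.015 0" --pt "-0.06 0 0 0.015 0" --pt "-0.06 0 0 0.015 0" --pt "-0.06 0 0 0.013 0" --pt "-0.06 0 0 0.013 0" --pt "-0.06 0 0 0.012 0" --pt "-0.06 0 0 0.005 0" --pt "-0.06 0 0 0 0"

```text
clock: 3.97
eef_pos: [546.0, 175.3, 166.2]
tool_rot: [3.136, 0.025, 2.364]
force: [-0.1, -0.3, 0.1]
width: 40.2
```

```bash
python3 - <<'E'
from h import *
st()
p=get_image('scene');cv2.imwrite('pics/s2.png',cv2.resize(p['image'][150:330,330:530],None,fx=4,fy=3.3))
E
```

```text
3.97 [546.  175.3 166.2] [3.136 0.025 2.364] F [-0.1 -0.3  0.1] w 40.2 q [-0.    0.61 -0.58  1.78  0.45  0.87  0.  ]
```

View pics/s2.png

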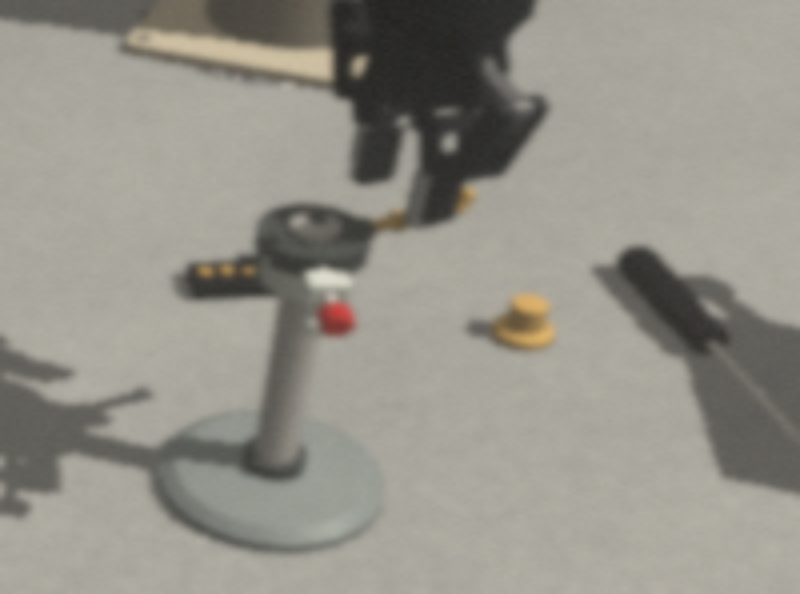

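Call:
send_rows --pt "-0.06 0.005 0 0 0" --pt "-0.06 0.005 -0.001 0 -0.01" --pt "-0.06 0.003 -0.002 0 -0.01" --pt "-0.06 0 0 0 0"

```text
clock: 4.35
eef_pos: [535.1, 183.2, 169.1]
tool_rot: [3.132, 0.027, 2.384]
force: [-0.2, -0.2, -0.0]
width: 40.6
```

```bash
cat >> h.py <<'E'
def rel(h=None,hub=(587,147)):
    s=read_state();y=s['tool_rot'][2]%(2*np.pi) if h is None else h
    d=s['eef_pos'][:2]-np.array(hub);r=np.array([np.cos(y),np.sin(y)]);t=np.array([-np.sin(y),np.cos(y)])
    print('yaw',round(s['tool_rot'][2]%(2*np.pi),3),'radial',(d@r).round(1),'ahead',(d@t).round(1),'F rad/tan',(s['force'][:2]@r).round(1),(s['force'][:2]@t).round(1),'Tz',s['torque'].round(2))
E
python3 -c "
from h import *
st();rel()"
```

```text
4.35 [535.1 183.2 169.1] [3.132 0.027 2.384] F [-0.2 -0.2 -0. ] w 40.6 q [-0.01  0.59 -0.59  1.8   0.45  0.86 -0.  ]
yaw 2.384 radial 62.5 ahead 9.3 F rad/tan 0.0 0.3 Tz [-0.01  0.   -0.01]
```

Call:
send_rows --pt "-0.06 0 -0.003 0 0" --pt "-0.06 0 -0.003 0 0" --pt "-0.06 0 -0.003 0 -0.02" --pt "-0.06 -0.001 -0.003 0 -0.05" --pt "-0.06 -0.001 -0.003 0 -0.05" --pt "-0.06 -0.001 -0.003 0 -0.05"

```text
clock: 4.85
eef_pos: [524.8, 167.8, 170.6]
tool_rot: [3.135, 0.031, 2.566]
force: [0.9, -0.4, 0.4]
width: 40.3
```

```bash
python3 -c "
from h import *
st();rel()"
```

```text
4.85 [524.8 167.8 170.6] [3.135 0.031 2.566] F [ 0.9 -0.4  0.4] w 40.3 q [ 0.04  0.58 -0.64  1.84  0.48  0.85  0.16]
yaw 2.566 radial 63.5 ahead 16.4 F rad/tan -0.9 -0.1 Tz [0.01 0.07 0.07]
```

Call:
send_rows --pt "-0.06 -0.001 -0.004 0.0005 -0.055" --pt "-0.06 -0.001 -0.004 0.0005 -0.055" --pt "-0.06 -0.001 -0.004 0.0005 -0.055" --pt "-0.06 -0.001 -0.004 0.0005 -0.055"

```text
clock: 5.18
eef_pos: [520.4, 149.8, 169.0]
tool_rot: [-3.14, 0.032, 2.801]
force: [0.2, 0.7, -0.6]
width: 40.2
```

```bash
python3 -c "
from h import *
st();rel();p=wrist();cv2.imwrite('pics/w3.png',p['image'])"
```

```text
5.18 [520.4 149.8 169. ] [-3.14   0.032  2.801] F [ 0.2  0.7 -0.6] w 40.2 q [ 0.12  0.59 -0.71  1.87  0.53  0.86  0.37]
yaw 2.801 radial 63.7 ahead 19.6 F rad/tan -0.0 -0.7 Tz [-0.01  0.09  0.  ]
```

View pics/w3.png

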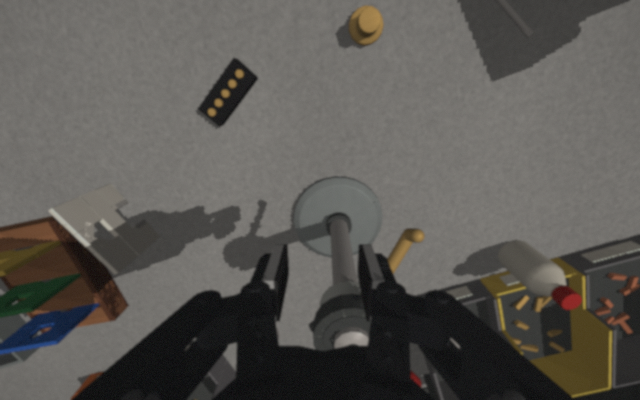

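```bash
python3 - <<'E'
from h import *
st();rel()
s=read_state()
p=get_image('scene');cv2.imwrite('pics/s4.png',cv2.resize(p['image'][120:330,330:530],None,fx=4,fy=2.8))
W=wcloud(p);P=W.reshape(-1,3);m=(np.hypot(P[:,0]-520,P[:,1]-150)<60)&(P[:,2]>150)&(P[:,2]<260)
print('scene low pts',np.sort(P[m][:,2])[:30].round(0))
q=P[m];q=q[np.argsort(q[:,2])][:150:6];print(q.round(0).tolist())
print(w2p(p,s['eef_pos']))
p=get_image('side');cv2.imwrite('pics/sd4.png',cv2.resize(p['image'][60:240,220:420],None,fx=4,fy=3.3));print(w2p(p,s['eef_pos']))
E
```

```text
5.23 [520.2 148.4 168.7] [-3.138  0.032  2.802] F [-0.5 -1.6 -0. ] w 40.0 q [ 0.12  0.59 -0.7   1.87  0.53  0.86  0.37]
yaw 2.802 radial 63.4 ahead 20.9 F rad/tan -0.0 1.6 Tz [-0.1   0.06  0.02]
scene low pts [186. 186. 189. 189. 189. 189. 189. 190. 190. 191. 191. 191. 191. 191.
 191. 191. 191. 191. 191. 192. 192. 192. 192. 192. 192. 192. 192. 192.
 192. 192.]
[[553.0, 177.0, 186.0], [542.0, 191.0, 189.0], [527.0, 205.0, 191.0], [556.0, 182.0, 191.0], [548.0, 186.0, 192.0], [560.0, 175.0, 192.0], [543.0, 192.0, 193.0], [566.0, 173.0, 193.0], [546.0, 181.0, 194.0], [541.0, 194.0, 194.0], [552.0, 177.0, 194.0], [555.0, 179.0, 194.0], [533.0, 196.0, 195.0], [558.0, 174.0, 195.0], [550.0, 184.0, 195.0], [544.0, 192.0, 195.0], [556.0, 174.0, 196.0], [562.0, 169.0, 196.0], [550.0, 174.0, 197.0], [528.0, 200.0, 197.0], [560.0, 138.0, 197.0], [573.0, 166.0, 198.0], [550.0, 178.0, 198.0], [563.0, 143.0, 198.0], [574.0, 126.0, 198.0]]
[416.24590965 213.46405059]
[305.36036501 141.13808996]
```

View pics/s4.png

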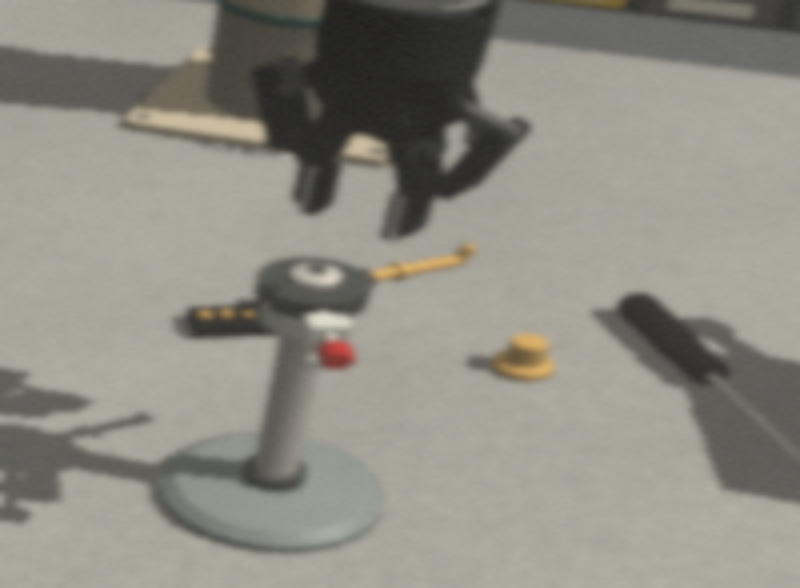

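View pics/sd4.png

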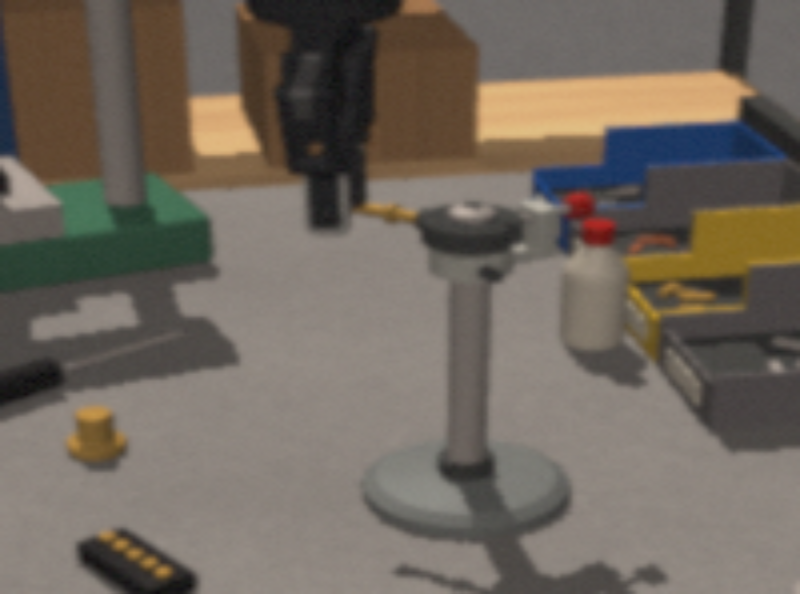

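```bash
python3 - <<'E'
from h import *
z=np.load('pics/w1.npz');W=z['W'];P=W.reshape(-1,3)
print('table',np.median(W[80:150,320:420,2]),'hub',W[273,305],W[277,308],'rod',W[215:245:6,306].round(0).tolist())
p=wrist();T=np.array(p['tool_from_camera']);C=cloud(p)
X=C@T[:3,:3].T+T[:3,3]
for (u,v) in [(370,255),(372,265),(268,262),(280,270),(365,275),(355,300)]: print((u,v),X[v,u].round(0))
d=X.reshape(-1,3);m=(p['z_map'].ravel()>0)&(p['z_map'].ravel()<230)&(abs(d[:,0])<40)&(abs(d[:,1])<60);q=d[m];print(len(q),q[np.argsort(-q[:,2])][:40:4].round(0).tolist())
E
```

```text
table -0.411336734466399 hub [582.04883938 151.34045394 205.11672349] [587.07963714 150.92942757 205.90940564] rod [[539.0, 190.0, 194.0], [544.0, 186.0, 195.0], [549.0, 181.0, 194.0], [553.0, 177.0, 195.0], [559.0, 172.0, 192.0]]
(370, 255) [ 11.  23. -47.]
(372, 265) [ 11.  23. -56.]
(268, 262) [ 11. -27. -54.]
(280, 270) [ 10. -21. -58.]
(365, 275) [  8.  19. -59.]
(355, 300) [-39.  21. -19.]
36393 [[-39.0, 20.0, -12.0], [-38.0, 19.0, -13.0], [-40.0, 12.0, -13.0], [-39.0, 23.0, -13.0], [-39.0, 13.0, -13.0], [-38.0, 22.0, -14.0], [-39.0, 15.0, -14.0], [-40.0, 10.0, -14.0], [-39.0, 13.0, -14.0], [-39.0, 18.0, -14.0]]
```

```bash
python3 - <<'E'
from h import *
p=wrist();T=np.array(p['tool_from_camera']);C=cloud(p)
X=C@T[:3,:3].T+T[:3,3];z=p['z_map']
for u in (264,270,276,282,286,358,362,366,370,374): print(u,[(v,X[v,u].round(0).tolist()) for v in range(238,270,4) if 0<z[v,u]<250][:3])
cv2.imwrite('pics/w5.png',cv2.resize(p['image'][220:400,220:420],None,fx=4,fy=3.3))
# project expected fingertips
Ti=np.linalg.inv(T)
for zz in (0,-20,-32,-45):
  for y in (-20,20,):
    c=Ti[:3,:3]@np.array([11,y,zz])+Ti[:3,3];q=p['K']@c;print(zz,y,(q[:2]/q[2]).round(0))
E
```

```text
264 [(254, [7.0, -33.0, -39.0]), (258, [8.0, -32.0, -44.0]), (262, [7.0, -31.0, -47.0])]
270 [(254, [7.0, -30.0, -38.0]), (258, [11.0, -27.0, -50.0]), (262, [11.0, -27.0, -53.0])]
276 [(246, [11.0, -26.0, -38.0]), (250, [11.0, -25.0, -42.0]), (254, [11.0, -25.0, -45.0])]
282 [(246, [11.0, -23.0, -36.0]), (250, [12.0, -22.0, -43.0]), (254, [11.0, -22.0, -46.0])]
286 [(246, [11.0, -21.0, -36.0]), (250, [8.0, -21.0, -36.0]), (254, [6.0, -21.0, -37.0])]
358 [(246, [8.0, 19.0, -32.0]), (250, [6.0, 19.0, -33.0]), (254, [4.0, 19.0, -33.0])]
362 [(246, [11.0, 20.0, -38.0]), (250, [12.0, 20.0, -43.0]), (254, [11.0, 19.0, -46.0])]
366 [(246, [11.0, 23.0, -37.0]), (250, [11.0, 22.0, -42.0]), (254, [11.0, 21.0, -46.0])]
370 [(246, [11.0, 25.0, -37.0]), (250, [12.0, 24.0, -42.0]), (254, [11.0, 24.0, -45.0])]
374 [(254, [11.0, 26.0, -46.0]), (258, [11.0, 25.0, -50.0]), (262, [11.0, 24.0, -53.0])]
0 -20 [294. 219.]
0 20 [354. 219.]
-20 -20 [291. 232.]
-20 20 [357. 232.]
-32 -20 [289. 242.]
-32 20 [360. 242.]
-45 -20 [286. 253.]
-45 20 [363. 253.]
```

View pics/w5.png

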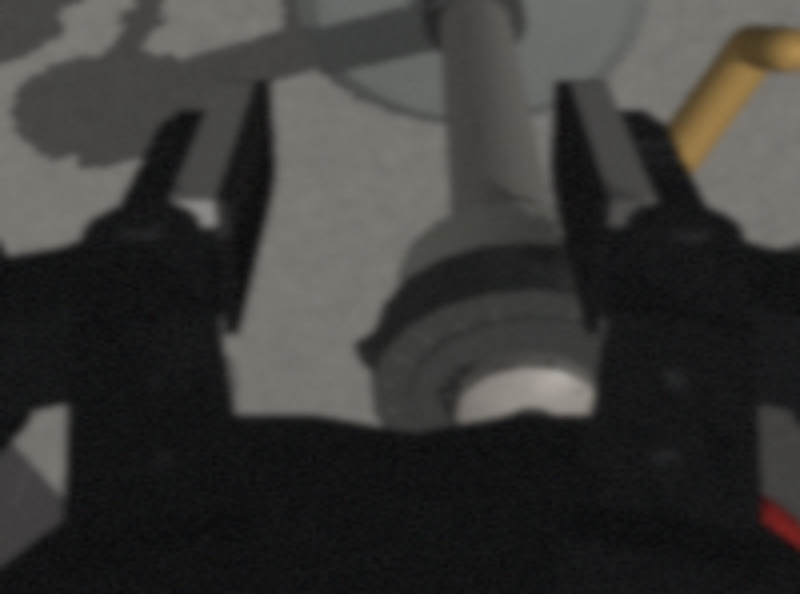

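```bash
python3 - <<'E'
from h import *
st();plan([540,187,190],2.39,6,-0.06)
E
```

```text
5.43 [520.7 150.6 169.1] [-3.141  0.032  2.796] F [0.4 0.2 0.3] w 40.3 q [ 0.11  0.59 -0.7   1.87  0.53  0.85  0.37]
step 7.707574660792634 roll -0.06764796093779779
[[-0.06,-0.001,0.0068,-0.0035,0.0676],[-0.06,-0.0005,0.0069,-0.0035,0.0676],[-0.06,-0.0,0.0069,-0.0035,0.0676],[-0.06,0.0004,0.0069,-0.0035,0.0676],[-0.06,0.0009,0.0068,-0.0035,0.0676],[-0.06,0.0013,0.0067,-0.0035,0.0676]]
```

Call:
send_rows --pt "-0.06 0 0 -0.012 0" --pt "-0.06 0 0 -0.012 0" --pt "-0.06 -0.001 0.0068 0 0.068" --pt "-0.06 0 0.0069 0 0.068" --pt "-0.06 0 0.0069 0 0.068" --pt "-0.06 0 0.0069 0 0.068" --pt "-0.06 0.001 0.0068 0 0.068" --pt "-0.06 0.001 0.0067 0 0.068" --pt "-0.06 0 0 0 0" --pt "-0.06 0 0 0 0"

```text
clock: 6.27
eef_pos: [541.5, 194.1, 203.6]
tool_rot: [3.121, 0.031, 2.368]
force: [-0.6, -0.4, 0.5]
width: 40.3
```

```bash
python3 - <<'E'
from h import *
st();rel(2.39)
p=wrist();cv2.imwrite('pics/w6.png',p['image'])
plan([540,187,190],2.39,2,-0.06)
E
```

```text
6.27 [541.5 194.1 203.6] [3.121 0.031 2.368] F [-0.6 -0.4  0.5] w 40.3 q [-0.01  0.56 -0.61  1.75  0.42  0.93  0.  ]
yaw 2.368 radial 65.4 ahead -3.3 F rad/tan 0.1 0.6 Tz [-0.04  0.03 -0.01]
step 7.822063573742484 roll 0.010676923712187092
[[-0.06,-0.002,-0.0032,0.0069,-0.0107],[-0.06,-0.002,-0.0032,0.0069,-0.0107]]
```

View pics/w6.png

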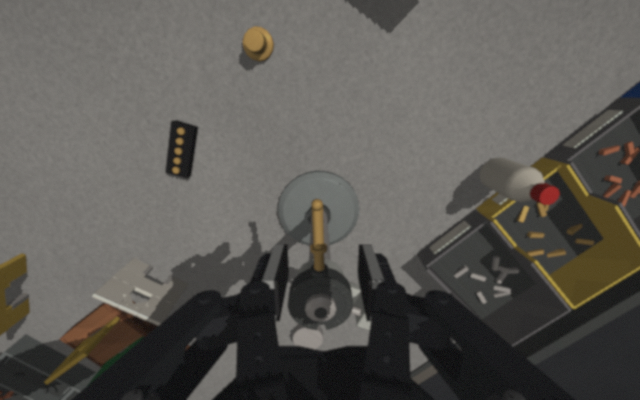

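Call:
send_rows --pt "-0.06 0 -0.001 0.01 0" --pt "-0.06 0 -0.001 0.01 0" --pt "-0.06 0 -0.001 0.01 0" --pt "-0.06 0 -0.001 0.01 0" --pt "-0.06 0 0 0.01 0" --pt "-0.06 0 0 0.008 0" --pt "-0.06 0 0 0 0"

```text
clock: 6.9
eef_pos: [539.0, 187.8, 138.6]
tool_rot: [3.124, 0.03, 2.371]
force: [-0.0, 0.8, 0.4]
width: 40.1
```

```bash
python3 - <<'E'
from h import *
st();rel(2.39)
p=get_image('scene');cv2.imwrite('pics/s7.png',cv2.resize(p['image'][120:330,330:530],None,fx=4,fy=2.8))
p=wrist();cv2.imwrite('pics/w7.png',p['image'])
E
```

```text
6.9 [539.  187.8 138.6] [3.124 0.03  2.371] F [-0.   0.8  0.4] w 40.1 q [-0.04  0.63 -0.56  1.83  0.49  0.79 -0.05]
yaw 2.371 radial 62.9 ahead 3.0 F rad/tan 0.5 -0.6 Tz [-0.04  0.08  0.  ]
```

View pics/s7.png

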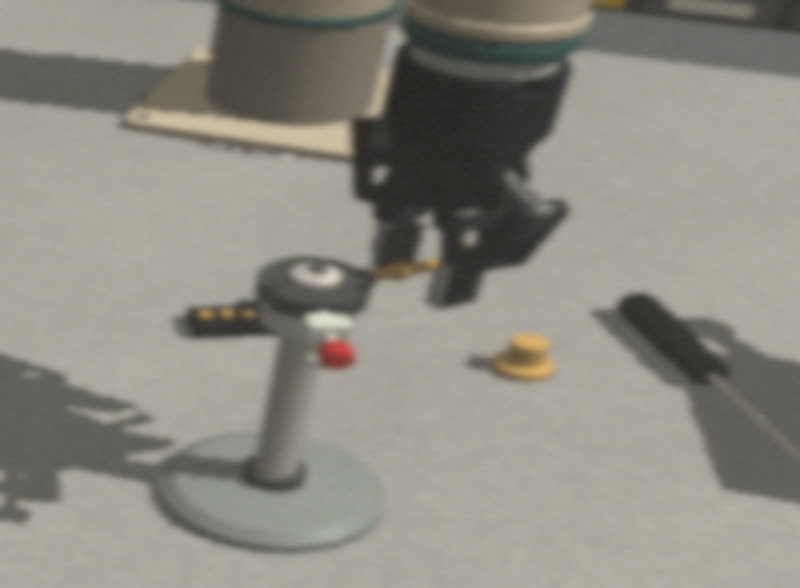

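View pics/w7.png

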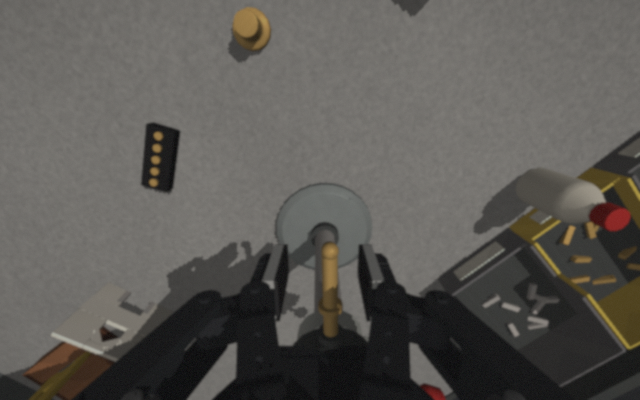

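Call:
send_rows --pt "-0.06 0 -0.004 0 0" --pt "-0.06 0 -0.004 0 0" --pt "-0.06 0 -0.003 0 0" --pt "-0.06 0 -0.003 0 -0.03" --pt "-0.06 -0.001 -0.003 0 -0.045" --pt "-0.06 -0.001 -0.003 0 -0.045" --pt "-0.06 -0.001 -0.003 0 -0.045" --pt "-0.06 -0.001 -0.003 0 -0.045"

```text
clock: 7.67
eef_pos: [528.5, 170.6, 143.8]
tool_rot: [3.115, 0.04, 2.598]
force: [1.1, 2.0, -1.0]
width: 40.2
```

```bash
python3 - <<'E'
from h import *
st();rel()
p=wrist();cv2.imwrite('pics/w8.png',p['image'])
E
```

```text
7.67 [528.5 170.6 143.8] [3.115 0.04  2.598] F [ 1.1  2.  -1. ] w 40.2 q [ 0.04  0.61 -0.63  1.88  0.54  0.77  0.14]
yaw 2.598 radial 62.3 ahead 10.0 F rad/tan 0.1 -2.3 Tz [ 0.4  -0.08  0.04]
```

View pics/w8.png

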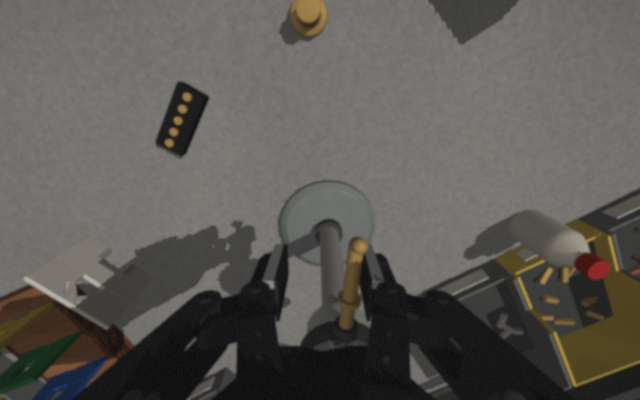

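Call:
send_rows --pt "-0.06 -0.0005 -0.005 0.0005 -0.03" --pt "-0.06 -0.001 -0.005 0.001 -0.05" --pt "-0.06 -0.001 -0.005 0.001 -0.06" --pt "-0.06 -0.001 -0.005 0.001 -0.06" --pt "-0.06 -0.001 -0.005 0.001 -0.06" --pt "-0.06 -0.001 -0.005 0.001 -0.06"

```text
clock: 8.22
eef_pos: [525.4, 150.5, 143.2]
tool_rot: [3.11, 0.057, 2.939]
force: [0.1, 2.4, 0.5]
width: 39.8
```

```bash
python3 - <<'E'
from h import *
st();rel()
p=wrist();cv2.imwrite('pics/w9.png',p['image'])
E
```

```text
8.22 [525.4 150.5 143.2] [3.11  0.057 2.939] F [0.1 2.4 0.5] w 39.8 q [ 0.15  0.62 -0.73  1.92  0.61  0.76  0.44]
yaw 2.939 radial 61.0 ahead 9.0 F rad/tan 0.4 -2.4 Tz [0.59 0.1  0.03]
```

View pics/w9.png

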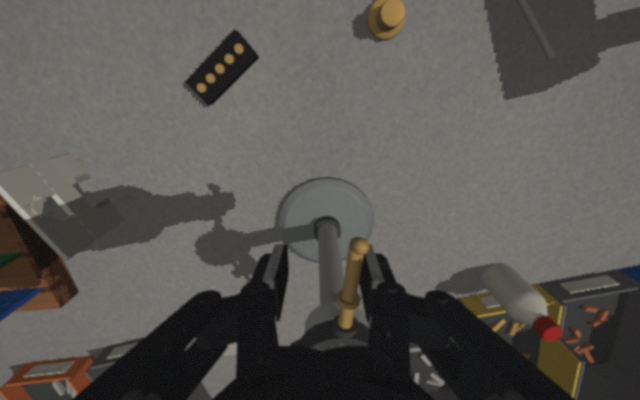

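Call:
send_rows --pt "-0.06 0 -0.005 0.001 -0.05" --pt "-0.06 0 -0.005 0.001 -0.05" --pt "-0.06 -0.0005 -0.005 0.001 -0.05" --pt "-0.06 -0.0005 -0.005 0.001 -0.05" --pt "-0.06 -0.0005 -0.005 0.001 -0.05" --pt "-0.06 -0.0005 -0.005 0.001 -0.05"

```text
clock: 8.77
eef_pos: [528.9, 128.2, 141.5]
tool_rot: [3.118, 0.077, -3.033]
force: [-0.2, 2.5, 2.2]
width: 40.1
```

```bash
python3 - <<'E'
from h import *
st();rel()
print(Ro.from_euler('xyz',read_state()['tool_rot']).as_matrix()[:,2])
p=wrist();cv2.imwrite('pics/w10.png',p['image'])
W=wcloud(p);P=W.reshape(-1,3);hsv=cv2.cvtColor(p['image'],cv2.COLOR_BGR2HSV).reshape(-1,3)
d=np.hypot(P[:,0]-587,P[:,1]-147);m=(d>48)&(d<95)&(P[:,2]>183)&(P[:,2]<206)&(hsv[:,0]>8)&(hsv[:,0]<30)&(hsv[:,1]>90)
Q=P[m]-[587,147,0];print(m.sum(),np.median(np.arctan2(Q[:,1],Q[:,0])%6.283))
E
```

```text
8.77 [528.9 128.2 141.5] [ 3.118  0.077 -3.033] F [-0.2  2.5  2.2] w 40.1 q [ 0.25  0.64 -0.82  1.94  0.69  0.76  0.73]
yaw 3.25 radial 59.8 ahead 12.4 F rad/tan -0.0 -2.5 Tz [0.67 0.23 0.01]
[ 0.07368718  0.03216929 -0.99676243]
1141 3.2316627360881
```

Call:
send_rows --pt "-0.06 0.0005 -0.003 0.0005 -0.03" --pt "-0.06 0.0005 -0.003 0.0005 -0.03" --pt "-0.06 0.0005 -0.003 0.0005 -0.03" --pt "-0.06 0.0005 -0.003 0.0005 -0.03"

```text
clock: 9.15
eef_pos: [532.3, 118.8, 141.2]
tool_rot: [3.123, 0.088, -2.915]
force: [0.2, 3.3, 1.2]
width: 39.8
```

```bash
cat >> h.py <<'E'
def rod():
    p=wrist()
    W=wcloud(p);P=W.reshape(-1,3);hsv=cv2.cvtColor(p['image'],cv2.COLOR_BGR2HSV).reshape(-1,3)
    d=np.hypot(P[:,0]-587,P[:,1]-147);m=(d>48)&(d<95)&(P[:,2]>183)&(P[:,2]<206)&(hsv[:,0]>8)&(hsv[:,0]<30)&(hsv[:,1]>90)
    Q=P[m]-[587,147,0];print('rod',m.sum(),np.median(np.arctan2(Q[:,1],Q[:,0])%6.283).round(3))
    return p
E
python3 - <<'E'
from h import *
st();rel();rod()
E
```

```text
9.15 [532.3 118.8 141.2] [ 3.123  0.088 -2.915] F [0.2 3.3 1.2] w 39.8 q [ 0.29  0.65 -0.85  1.95  0.71  0.76  0.84]
yaw 3.368 radial 59.6 ahead 15.2 F rad/tan -0.9 -3.1 Tz [ 0.67 -0.14  0.02]
rod 1144 3.383
```

Call:
send_rows --pt "-0.06 0.0003 -0.002 0.0003 -0.02" --pt "-0.06 0.0003 -0.002 0.0003 -0.02"

```text
clock: 9.37
eef_pos: [533.3, 115.0, 140.9]
tool_rot: [3.126, 0.09, -2.875]
force: [1.2, 3.4, 0.7]
width: 39.9
```

Call:
send_rows --pt "-0.06 0.0003 -0.0015 0.0003 -0.015"

```text
clock: 9.45
eef_pos: [533.4, 113.2, 140.6]
tool_rot: [3.128, 0.09, -2.859]
force: [0.6, 1.0, 0.3]
width: 40.1
```

Call:
send_rows --pt "-0.06 0.0003 -0.0015 0.0003 -0.015"

```text
clock: 9.53
eef_pos: [533.2, 110.8, 140.1]
tool_rot: [3.131, 0.089, -2.843]
force: [-0.6, -0.8, -1.2]
width: 39.8
```

```bash
python3 - <<'E'
from h import *
st();rel();rod()
E
```

```text
9.53 [533.2 110.8 140.1] [ 3.131  0.089 -2.843] F [-0.6 -0.8 -1.2] w 39.8 q [ 0.32  0.66 -0.87  1.95  0.73  0.77  0.91]
yaw 3.44 radial 62.1 ahead 18.8 F rad/tan 0.8 0.6 Tz [ 0.02  0.13 -0.03]
rod 1149 3.507
```

Call:
send_rows --pt "-0.06 0 -0.001 0 0" --pt "-0.06 0 -0.001 0 0"

```text
clock: 9.75
eef_pos: [533.4, 108.5, 139.7]
tool_rot: [3.13, 0.088, -2.843]
force: [-0.3, 2.6, 0.4]
width: 40.1
```

```bash
python3 - <<'E'
from h import *
st();rel();p=rod();cv2.imwrite('pics/w11.png',p['image'])
for n in ['scene','side']:
    p=get_image(n);W=wcloud(p);I=p['image'];hsv=cv2.cvtColor(I,cv2.COLOR_BGR2HSV)
    b=((hsv[...,0]<6)|(hsv[...,0]>172))&(hsv[...,1]>140)
    bb=b&(abs(W[...,0]-640)<60)&(abs(W[...,1]-170)<60)&(W[...,2]>150);Q=W[bb];print('knob',len(Q),np.median(Q,0).round(1),np.argwhere(bb).mean(0).round(1))
    W0=np.load(f'pics/{n}_W.npy');hsv=cv2.cvtColor(np.load(f'pics/{n}_I.npy'),cv2.COLOR_BGR2HSV)
    b=((hsv[...,0]<6)|(hsv[...,0]>172))&(hsv[...,1]>140)
    bb=b&(abs(W0[...,0]-640)<60)&(abs(W0[...,1]-170)<60)&(W0[...,2]>150);print('was',np.argwhere(bb).mean(0).round(1))
    if n=='scene':cv2.imwrite('pics/s11.png',cv2.resize(I[120:330,330:530],None,fx=4,fy=2.8))
E
```

```text
9.75 [533.4 108.5 139.7] [ 3.13   0.088 -2.843] F [-0.3  2.6  0.4] w 40.1 q [ 0.32  0.66 -0.87  1.95  0.73  0.77  0.91]
yaw 3.44 radial 62.5 ahead 21.1 F rad/tan -0.5 -2.6 Tz [0.56 0.08 0.05]
rod 1131 3.538
knob 39 [650.5 170.4 196.6] [243.8 413.3]
was [245.8 413.8]
knob 37 [644.9 165.5 194.4] [122.2 362.7]
was [121.8 364.7]
```

View pics/s11.png

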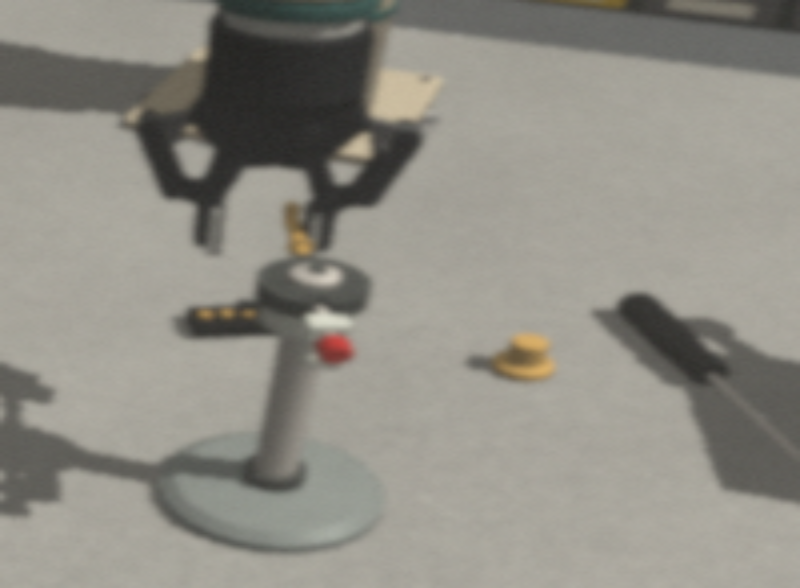

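View pics/w11.png

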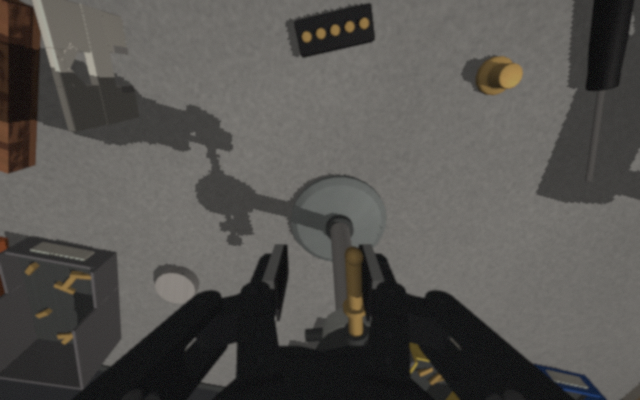

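Call:
send_rows --pt "-0.06 0 0.005 0 0" --pt "-0.06 0 0.005 0 0" --pt "-0.06 0 0.003 0 0" --pt "-0.06 0 0 -0.01 0" --pt "-0.06 0 0 -0.02 0" --pt "-0.06 0 0 -0.025 0" --pt "-0.06 0 0 -0.025 0" --pt "-0.06 0 0 -0.02 0" --pt "-0.06 0 0 -0.005 0" --pt "-0.06 0 0 0 0"

```text
clock: 10.73
eef_pos: [517.0, 116.2, 249.9]
tool_rot: [3.136, 0.079, -2.841]
force: [0.5, -0.1, 0.6]
width: 40.4
```

```bash
python3 - <<'E'
from h import *
st();rel();p=rod();cv2.imwrite('pics/w12.png',p['image'])
print(Ro.from_euler('xyz',read_state()['tool_rot']).as_matrix()[:,2])
for n in ['scene','side']:
    p=get_image(n);W=wcloud(p);I=p['image'];hsv=cv2.cvtColor(I,cv2.COLOR_BGR2HSV)
    np.save(f'pics/{n}_W2.npy',W);np.save(f'pics/{n}_I2.npy',I)
    b=((hsv[...,0]<6)|(hsv[...,0]>172))&(hsv[...,1]>140)
    bb=b&(abs(W[...,0]-640)<60)&(abs(W[...,1]-170)<60)&(W[...,2]>150);Q=W[bb];print('knob',len(Q),np.median(Q,0).round(1),np.argwhere(bb).mean(0).round(1))
    cv2.imwrite(f'pics/{n}12.png',cv2.resize(I[120:330,330:530] if n=='scene' else I[60:240,220:420],None,fx=4,fy=2.8))
E
```

```text
10.73 [517.  116.2 249.9] [ 3.136  0.079 -2.841] F [ 0.5 -0.1  0.6] w 40.4 q [ 0.41  0.52 -1.01  1.85  0.54  0.99  1.05]
yaw 3.442 radial 75.9 ahead 8.6 F rad/tan -0.5 0.2 Tz [-0.05  0.09 -0.  ]
rod 380 3.539
[ 0.07346587  0.02829427 -0.99689628]
knob 38 [650.4 170.5 196.5] [243.7 413.3]
knob 37 [644.8 164.8 194.7] [122.2 362.7]
```

View pics/w12.png

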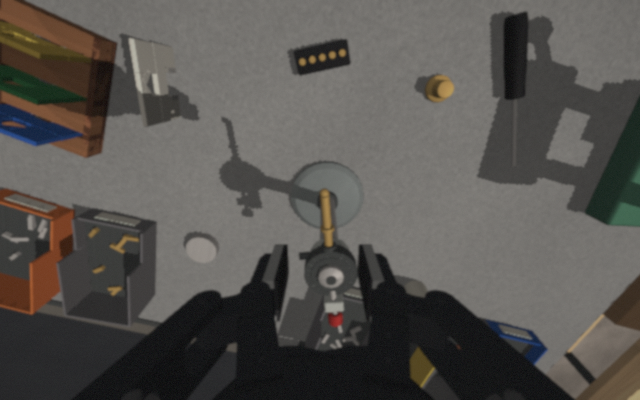

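View pics/side12.png

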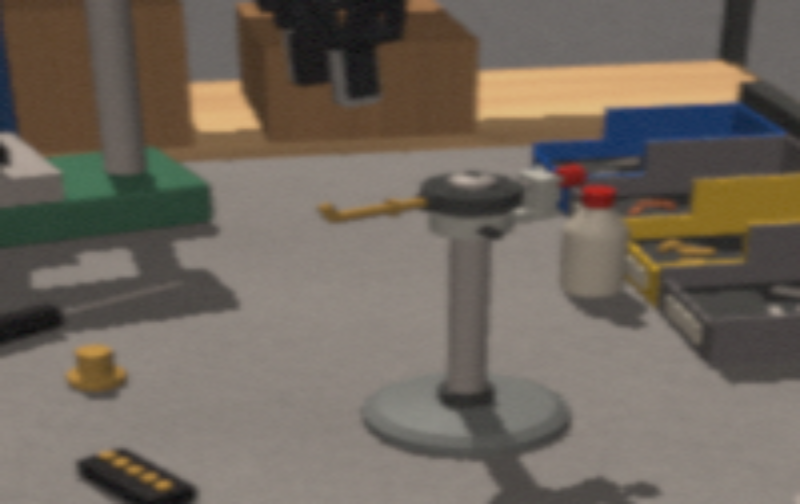

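```bash
cat >> h.py <<'E'
def plan3(tgt,yaw,n,claw,start=None):
    """full-rotation plan; tgt mm; rows shift in tool axes"""
    s=read_state();p=np.array(s['eef_pos'],float);R=Ro.from_euler('xyz',s['tool_rot']).as_matrix();y=s['tool_rot'][2]
    if start is not None:p=np.array(start,float)
    d=(np.array(tgt,float)-p)/n;dy=((yaw-y+np.pi)%(2*np.pi)-np.pi)/n
    rows=[]
    for i in range(n):
        rows.append([claw]+[round(float(v)/1000,4) for v in R.T@d]+[round(float(-dy),4)])
        R=R@Ro.from_euler('z',-dy).as_matrix()
    print('step',np.linalg.norm(d).round(1));print(str(rows).replace(' ',''))
E
python3 - <<'E'
from h import *
from scipy.optimize import least_squares
def ana(W,I,n):
    hsv=cv2.cvtColor(I,cv2.COLOR_BGR2HSV).reshape(-1,3);P=W.reshape(-1,3)
    d=np.hypot(P[:,0]-587,P[:,1]-147)
    m=(d>40)&(d<100)&(P[:,0]<570)&(P[:,2]>180)&(P[:,2]<210)&(hsv[:,0]>8)&(hsv[:,0]<30)&(hsv[:,1]>90)
    Q=P[m];r=cv2.fitLine(Q[:,:2].astype(np.float32),cv2.DIST_HUBER,0,.01,.01).ravel()
    dd=r[:2]*-np.sign(r[0]);s=(Q[:,:2]-[587,147])@dd
    off=(r[2:]-[587,147])@[-dd[1],dd[0]]
    print(n,m.sum(),'h',(np.arctan2(dd[1],dd[0])%6.283).round(3),'lateral off of hub',off.round(1),'ext',np.percentile(s,[2,98]).round(1))
    for a,b in [(50,60),(60,70),(70,78),(80,90)]:
        k=(s>a)&(s<b);q=Q[k]
        if k.sum():print('  ',a,k.sum(),q[:,:2].mean(0).round(1),'z',np.percentile(q[:,2],[5,50,95]).round(1))
    t=P[(d<45)&(P[:,2]>199)&(P[:,2]<212)]
    h=P[(d<45)&(P[:,2]>203)&(P[:,2]<212)];print('  hubtop',len(h),cv2.minEnclosingCircle(h[:,:2].astype(np.float32)),np.percentile(h[:,2],[50,95]).round(1))
for n in ['scene','side']: ana(np.load(f'pics/{n}_W2.npy'),np.load(f'pics/{n}_I2.npy'),n)
p=wrist();ana(wcloud(p),p['image'],'wrist')
E
```

```text
scene 56 h 3.486 lateral off of hub 4.1 ext [41.3 83.6]
   50 9 [535.5 124.4] z [194.1 195.3 196.5]
   60 8 [526.9 120.5] z [192.8 195.3 196.6]
   70 6 [517.9 117.9] z [193.8 194.4 195.4]
   80 10 [510.8 115.4] z [196.4 198.8 201.9]
  hubtop 74 ((588.7111206054688, 145.9362335205078), 11.348556518554688) [205.9 208.4]
side 87 h 3.521 lateral off of hub 2.2 ext [40.4 88.7]
   50 14 [535.9 125.1] z [190.1 192.9 194.8]
   60 13 [527.7 121.6] z [189.7 192.2 194.2]
   70 14 [519.3 118. ] z [189.3 192.7 194.5]
   80 21 [508.7 113.3] z [191.3 195.4 200.9]
  hubtop 32 ((584.86767578125, 144.29576110839844), 9.737832069396973) [205.2 206.5]
wrist 439 h 3.522 lateral off of hub 1.1 ext [40.9 89.1]
   50 84 [536.5 125.4] z [191.1 193.  194.3]
   60 85 [527.1 121.9] z [190.7 193.1 194. ]
   70 79 [518.6 118.4] z [190.6 192.8 194.4]
   80 67 [507.4 113.9] z [193.7 200.2 201.8]
  hubtop 253 ((586.1602783203125, 144.82740783691406), 10.909809112548828) [204.3 205.9]
```

```bash
python3 - <<'E'
from h import *
st();plan3([484,-269,200],1.449,20,-0.3)
E
```

```text
10.93 [515.9 115.7 247.3] [ 3.136  0.075 -2.84 ] F [ 0.2 -0.3 -1.1] w 40.4 q [ 0.41  0.52 -1.01  1.85  0.54  0.99  1.05]
step 19.4
[[-0.3,0.0074,-0.0179,0.0017,0.0997],[-0.3,0.0056,-0.0186,0.0017,0.0997],[-0.3,0.0037,-0.019,0.0017,0.0997],[-0.3,0.0018,-0.0193,0.0017,0.0997],[-0.3,-0.0001,-0.0194,0.0017,0.0997],[-0.3,-0.0021,-0.0193,0.0017,0.0997],[-0.3,-0.004,-0.019,0.0017,0.0997],[-0.3,-0.0058,-0.0185,0.0017,0.0997],[-0.3,-0.0077,-0.0178,0.0017,0.0997],[-0.3,-0.0094,-0.0169,0.0017,0.0997],[-0.3,-0.011,-0.0159,0.0017,0.0997],[-0.3,-0.0126,-0.0147,0.0017,0.0997],[-0.3,-0.014,-0.0134,0.0017,0.0997],[-0.3,-0.0152,-0.012,0.0017,0.0997],[-0.3,-0.0163,-0.0104,0.0017,0.0997],[-0.3,-0.0173,-0.0087,0.0017,0.0997],[-0.3,-0.0181,-0.0069,0.0017,0.0997],[-0.3,-0.0187,-0.0051,0.0017,0.0997],[-0.3,-0.0191,-0.0032,0.0017,0.0997],[-0.3,-0.0193,-0.0013,0.0017,0.0997]]
```

Call:
send_rows --pt "-0.3 0.0074 -0.018 0 0.1" --pt "-0.3 0.0056 -0.0186 0 0.1" --pt "-0.3 0.0037 -0.019 0 0.1" --pt "-0.3 0.0018 -0.0193 0 0.1" --pt "-0.3 0 -0.0194 0 0.1" --pt "-0.3 -0.002 -0.0193 0 0.1" --pt "-0.3 -0.004 -0.019 0 0.1" --pt "-0.3 -0.006 -0.0185 0 0.1" --pt "-0.3 -0.0077 -0.0178 0 0.1" --pt "-0.3 -0.0094 -0.017 0 0.1" --pt "-0.3 -0.011 -0.016 0 0.1" --pt "-0.3 -0.0126 -0.0147 0 0.1"

```text
clock: 11.93
eef_pos: [480.3, -120.7, 223.5]
tool_rot: [3.086, -0.005, 2.198]
force: [1.6, 1.0, 0.6]
width: 29.6
```

```bash
python3 - <<'E'
from h import *
st();plan3([484,-269,200],1.449,10,-0.3)
print(Ro.from_euler('xyz',read_state()['tool_rot']).as_matrix()[:,2])
E
```

```text
11.93 [ 480.3 -120.7  223.5] [ 3.086 -0.005  2.198] F [1.6 1.  0.6] w 29.6 q [ 0.72  0.43 -0.69  1.93  0.31  0.85  0.51]
step 15.0
[[-0.3,-0.0122,-0.0085,0.0018,0.0749],[-0.3,-0.0128,-0.0076,0.0018,0.0749],[-0.3,-0.0134,-0.0066,0.0018,0.0749],[-0.3,-0.0138,-0.0056,0.0018,0.0749],[-0.3,-0.0142,-0.0045,0.0018,0.0749],[-0.3,-0.0145,-0.0035,0.0018,0.0749],[-0.3,-0.0147,-0.0024,0.0018,0.0749],[-0.3,-0.0149,-0.0013,0.0018,0.0749],[-0.3,-0.0149,-0.0001,0.0018,0.0749],[-0.3,-0.0149,0.001,0.0018,0.0749]]
[ 0.042345    0.03677169 -0.99842613]
```

Call:
send_rows --pt "-0.3 -0.0122 -0.0085 0 0.075" --pt "-0.3 -0.0128 -0.0076 0 0.075" --pt "-0.3 -0.0134 -0.0066 0 0.075" --pt "-0.3 -0.0138 -0.0056 0 0.075" --pt "-0.3 -0.0142 -0.0045 0 0.075" --pt "-0.3 -0.0145 -0.0035 0 0.075" --pt "-0.3 -0.0147 -0.0024 0 0.075" --pt "-0.3 -0.0149 -0.0013 0 0.075" --pt "-0.3 -0.0149 0 0 0.075" --pt "-0.3 -0.008 0.001 0 0.075" --pt "-0.3 0 0 0 0"

```text
clock: 12.85
eef_pos: [468.8, -273.3, 201.8]
tool_rot: [3.136, -0.046, 1.399]
force: [-0.1, 0.3, -0.2]
width: 29.8
```

```bash
python3 - <<'E'
from h import *
st()
print(Ro.from_euler('xyz',read_state()['tool_rot']).as_matrix()[:,2])
p=wrist();cv2.imwrite('pics/w13.png',p['image']);np.save('pics/w13W.npy',wcloud(p));np.save('pics/w13I.npy',p['image'])
E
```

```text
12.85 [ 468.8 -273.3  201.8] [ 3.136 -0.046  1.399] F [-0.1  0.3 -0.2] w 29.8 q [ 0.8   0.51 -0.43  1.8   0.21  0.89  0.11]
[ 0.01301667  0.044613   -0.99891954]
```

View pics/w13.png

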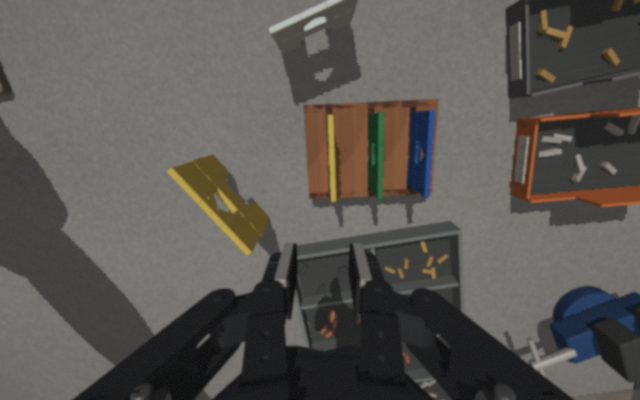

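```bash
python3 - <<'E'
from h import *
W=np.load('pics/w13W.npy');I=np.load('pics/w13I.npy');hsv=cv2.cvtColor(I,cv2.COLOR_BGR2HSV)
m=(hsv[...,0]>18)&(hsv[...,0]<35)&(hsv[...,1]>100)&(W[...,2]>87)&(abs(W[...,0]-484)<25)&(abs(W[...,1]+240)<60)
P=W[m];r=cv2.fitLine(P[:,:2].astype(np.float32),cv2.DIST_HUBER,0,.01,.01).ravel();d=r[:2]*np.sign(r[1]);s=(P[:,:2]-r[2:])@d
a,b=np.percentile(s,[1,99]);print(len(P),d,'yaw',np.arctan2(-d[0],d[1]),b-a,r[2:]+d*(a+b)/2,np.percentile(P[:,2],[5,50,95]))
R=Ro.from_euler('xyz',read_state()['tool_rot']).as_matrix();z=R[:,2]
g=np.array([483.5,-240.8])-30*np.array([.122,.9925])
# tips at tcp-32z ; want tip z=62
for tip in (100,62):
    L=32;G=L+15
    tcp=np.array([g[0],g[1],0])+np.array([z[0],z[1],0])*G; tcp[2]=tip+z[2]*L
    print('tcp',tcp.round(1))
    plan3(tcp,1.45,4,-0.3)
E
```

```text
532 [0.12168379 0.9925689 ] yaw -0.12198611 86.97235387666248 [ 483.60123978 -241.1822776 ] [90.19859075 91.5991765  93.31025728]
tcp [ 480.4 -268.4   68. ]
step 33.5
[[-0.3,-0.0001,0.0026,0.0334,-0.0117],[-0.3,-0.0002,0.0026,0.0334,-0.0117],[-0.3,-0.0002,0.0026,0.0334,-0.0117],[-0.3,-0.0002,0.0026,0.0334,-0.0117]]
tcp [ 480.4 -268.4   30. ]
step 43.0
[[-0.3,-0.0006,0.0026,0.0429,-0.0117],[-0.3,-0.0006,0.0026,0.0429,-0.0117],[-0.3,-0.0007,0.0025,0.0429,-0.0117],[-0.3,-0.0007,0.0025,0.0429,-0.0117]]
```

Call:
send_rows --pt "-0.3 0 0.004 0.01 -0.02" --pt "-0.3 0 0.003 0.015 -0.02" --pt "-0.3 0 0.003 0.02 -0.01" --pt "-0.3 0 0.002 0.02 0" --pt "-0.3 0 0 0.02 0" --pt "-0.3 0 0 0.02 0" --pt "-0.3 0 0 0.012 0" --pt "-0.3 0 0 0 0" --pt "-0.3 0 0 0 0"

```text
clock: 13.65
eef_pos: [483.7, -255.8, 72.8]
tool_rot: [3.138, -0.056, 1.493]
force: [0.4, -0.8, 0.7]
width: 29.9
```

```bash
cat >> h.py <<'E'
def grasp_err(L=32,G=47):
    s=read_state();R=Ro.from_euler('xyz',s['tool_rot']).as_matrix();z=R[:,2]
    gp=s['eef_pos']-G*z;tip=s['eef_pos']-L*z
    d=np.array([.122,.9925]);n=np.array([.9925,-.122]);q=gp[:2]-np.array([483.6,-241])
    print('tip z',tip[2].round(1),'along gauge',(q@d).round(1),'normal',(q@n).round(1),'toolz',z.round(3),'yaw',s['tool_rot'][2].round(3))
E
python3 - <<'E'
from h import *
st();grasp_err();plan3([480.4,-268.4,30],1.45,5,-0.3)
E
```

```text
13.65 [ 483.7 -255.8   72.8] [ 3.138 -0.056  1.493] F [ 0.4 -0.8  0.7] w 29.9 q [ 0.72  0.7  -0.38  1.89  0.32  0.63  0.08]
tip z 104.8 along gauge -17.3 normal 1.9 toolz [ 0.008  0.056 -0.998] yaw 1.493
step 9.0
[[-0.3,-0.003,-0.0005,0.0084,0.0085],[-0.3,-0.0031,-0.0005,0.0084,0.0085],[-0.3,-0.0031,-0.0004,0.0084,0.0085],[-0.3,-0.0031,-0.0004,0.0084,0.0085],[-0.3,-0.0031,-0.0004,0.0084,0.0085]]
```

Call:
send_rows --pt "-0.3 -0.006 -0.001 0 0.02" --pt "-0.3 -0.006 -0.0005 0 0.015" --pt "-0.3 -0.002 0 0 0.005" --pt "-0.3 0 0 0 0"

```text
clock: 13.98
eef_pos: [482.2, -270.1, 73.6]
tool_rot: [3.137, -0.056, 1.453]
force: [0.9, 0.2, -0.3]
width: 30.1
```

```bash
python3 - <<'E'
from h import *
st();grasp_err()
p=wrist();cv2.imwrite('pics/w14.png',p['image'])
E
```

```text
13.98 [ 482.2 -270.1   73.6] [ 3.137 -0.056  1.453] F [ 0.9  0.2 -0.3] w 30.1 q [ 0.74  0.7  -0.37  1.88  0.31  0.64  0.07]
tip z 105.5 along gauge -31.7 normal 2.0 toolz [ 0.011  0.055 -0.998] yaw 1.453
```

View pics/w14.png

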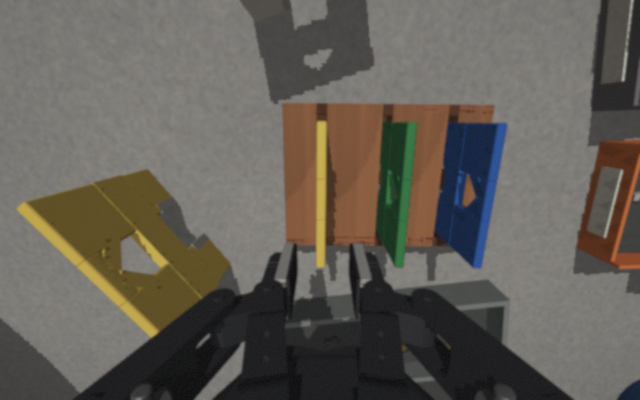

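Call:
send_rows --pt "-0.3 -0.0005 -0.0004 0.008 0" --pt "-0.3 -0.0005 -0.0003 0.01 0" --pt "-0.3 -0.0005 -0.0003 0.01 0" --pt "-0.3 -0.0005 0 0.009 0" --pt "-0.3 0 0 0.004 0" --pt "-0.3 0 0 0 0"

```text
clock: 14.53
eef_pos: [481.7, -270.2, 29.1]
tool_rot: [3.136, -0.055, 1.453]
force: [0.2, 0.2, 0.3]
width: 30.2
```

```bash
python3 - <<'E'
from h import *
st();grasp_err()
p=wrist();cv2.imwrite('pics/w15.png',p['image'])
p=get_image('side');cv2.imwrite('pics/sd15.png',cv2.resize(p['image'][200:400,200:440],None,fx=3.3,fy=3))
E
```

```text
14.53 [ 481.7 -270.2   29.1] [ 3.136 -0.055  1.453] F [0.2 0.2 0.3] w 30.2 q [ 0.71  0.77 -0.33  1.9   0.35  0.54  0.05]
tip z 61.0 along gauge -31.8 normal 1.4 toolz [ 0.012  0.054 -0.998] yaw 1.453
```

View pics/w15.png

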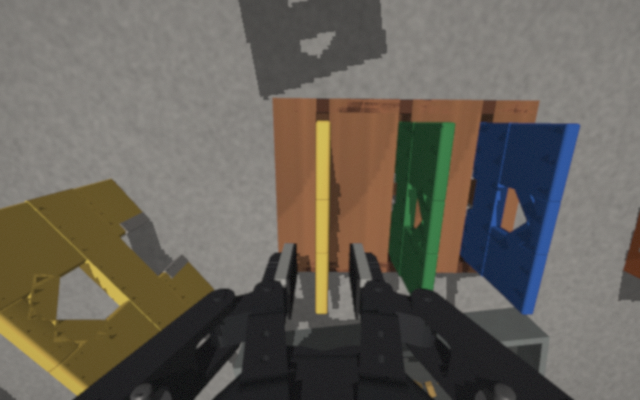

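View pics/sd15.png

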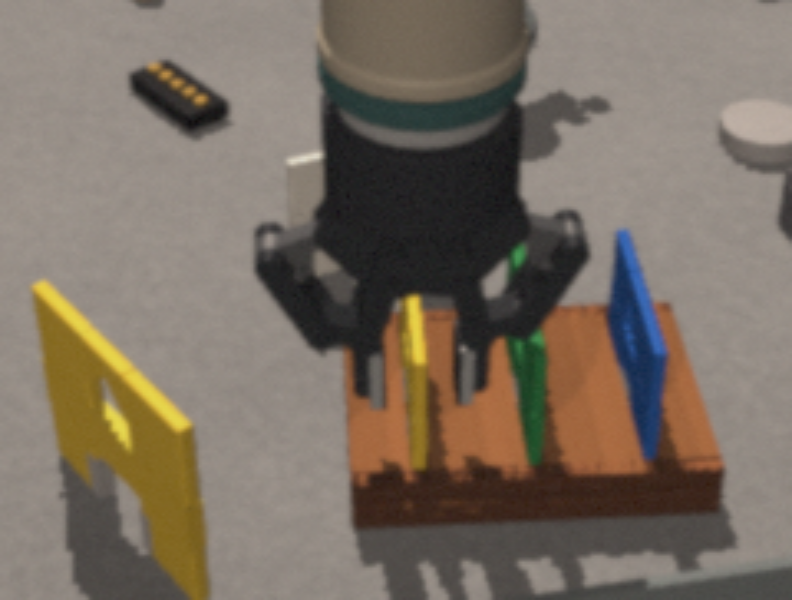

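Call:
send_rows --pt "-0.3 0.001 -0.0014 0 0" --pt "-0.3 0 0 0 0" --pt "-0.6 0 0 0 0" --pt "-0.7 0 0 0 0" --pt "-1 0 0 0 0" --pt "-1 0 0 0 0" --pt "-1 0 0 0 0" --pt "-1 0 0 0 0" --pt "-1 0 0 0 0"

```text
clock: 15.38
eef_pos: [481.6, -269.6, 31.4]
tool_rot: [3.132, -0.054, 1.453]
force: [-0.8, 0.1, -0.8]
width: 5.3
```

```bash
python3 - <<'E'
from h import *
st();grasp_err()
R=Ro.from_euler('xyz',read_state()['tool_rot']).as_matrix();print('world up 5mm in tool:',(R.T@[0,0,5]).round(2))
E
```

```text
15.38 [ 481.6 -269.6   31.4] [ 3.132 -0.054  1.453] F [-0.8  0.1 -0.8] w 5.3 q [ 0.71  0.76 -0.33  1.91  0.35  0.54  0.04]
tip z 63.4 along gauge -31.2 normal 1.1 toolz [ 0.015  0.052 -0.999] yaw 1.453
world up 5mm in tool: [ 0.27  0.05 -4.99]
```

Call:
send_rows --pt "-1 0.0003 0 -0.006 0" --pt "-1 0.0003 0 -0.006 0" --pt "-1 0.0003 0 -0.006 0" --pt "-1 0.0003 0 -0.006 0" --pt "-1 0.0003 0 -0.006 0"

```text
clock: 15.8
eef_pos: [480.6, -269.3, 63.2]
tool_rot: [3.134, -0.055, 1.453]
force: [-0.7, 0.0, -1.3]
width: 5.1
```

```bash
python3 - <<'E'
from h import *
st();grasp_err()
p=get_image('side');cv2.imwrite('pics/sd16.png',cv2.resize(p['image'][200:400,200:440],None,fx=3.3,fy=3))
E
```

```text
15.8 [ 480.6 -269.3   63.2] [ 3.134 -0.055  1.453] F [-0.7  0.  -1.3] w 5.1 q [ 0.73  0.71 -0.36  1.89  0.32  0.6   0.06]
tip z 95.1 along gauge -31.0 normal 0.2 toolz [ 0.014  0.054 -0.998] yaw 1.453
```

View pics/sd16.png

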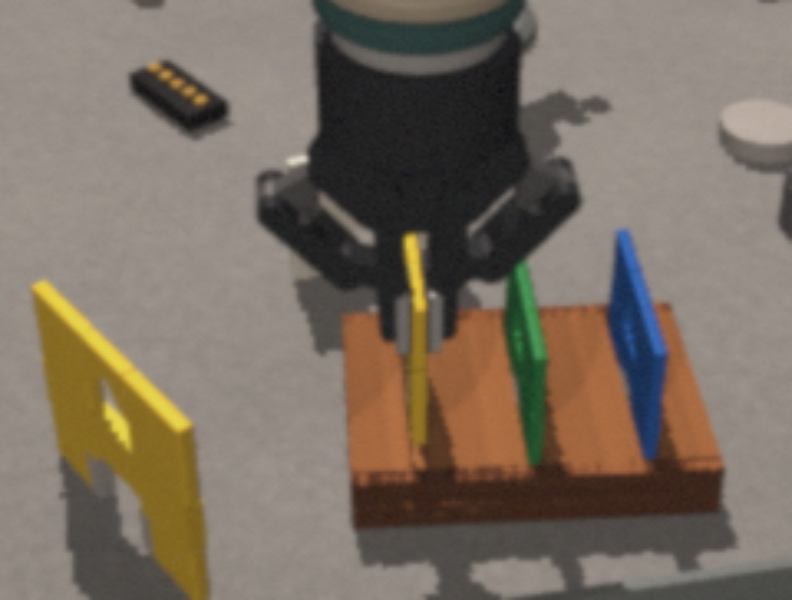

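```bash
cat >> h.py <<'E'
V=None
def eyetool():
    R=Ro.from_euler('xyz',[3.132,-0.054,1.453]).as_matrix()
    v=R.T@(np.array([483.6,-241.1,76.3])-np.array([481.6,-269.6,31.4]));return v
def tcp_for_eye(eye,yaw,vt):
    s=read_state();R=Ro.from_euler('xyz',s['tool_rot']).as_matrix()
    R2=Ro.from_euler('z',yaw-s['tool_rot'][2]).as_matrix()@R
    return np.array(eye)-R2@vt
E
python3 - <<'E'
from h import *
vt=eyetool();print(vt);t=tcp_for_eye([466,98,212],1.94,vt);print(t)
plan3([480.6,-269.3,t[2]],1.453,5,-1)
plan3(t,1.94,20,-1,[480.6,-269.3,t[2]])
E
```

```text
[ 30.91936827  -0.94793326 -43.30535865]
[477.56169058  71.87400748 167.09989058]
step 20.5
[[-1,0.0012,0.0,-0.0205,0.0001],[-1,0.0012,0.0,-0.0205,0.0001],[-1,0.0012,0.0,-0.0205,0.0001],[-1,0.0012,0.0,-0.0205,0.0001],[-1,0.0012,0.0,-0.0205,0.0001]]
step 17.1
[[-1,0.0169,-0.0022,0.0009,-0.0243],[-1,0.0169,-0.0017,0.0009,-0.0243],[-1,0.017,-0.0013,0.0009,-0.0243],[-1,0.017,-0.0009,0.0009,-0.0243],[-1,0.017,-0.0005,0.0009,-0.0243],[-1,0.017,-0.0001,0.0009,-0.0243],[-1,0.017,0.0003,0.0009,-0.0243],[-1,0.017,0.0007,0.0009,-0.0243],[-1,0.017,0.0012,0.0009,-0.0243],[-1,0.017,0.0016,0.0009,-0.0243],[-1,0.0169,0.002,0.0009,-0.0243],[-1,0.0169,0.0024,0.0009,-0.0243],[-1,0.0168,0.0028,0.0009,-0.0243],[-1,0.0167,0.0032,0.0009,-0.0243],[-1,0.0166,0.0036,0.0009,-0.0243],[-1,0.0166,0.004,0.0009,-0.0243],[-1,0.0165,0.0044,0.0009,-0.0243],[-1,0.0163,0.0048,0.0009,-0.0243],[-1,0.0162,0.0052,0.0009,-0.0243],[-1,0.0161,0.0056,0.0009,-0.0243]]
```

Call:
send_rows --pt "-1 0.001 0 -0.015 0" --pt "-1 0.0012 0 -0.02 0" --pt "-1 0.0012 0 -0.02 0" --pt "-1 0.0012 0 -0.02 0" --pt "-1 0.0012 0 -0.02 0" --pt "-1 0.008 0 -0.005 0" --pt "-1 0.012 -0.001 0.0005 -0.025" --pt "-1 0.017 -0.001 0.001 -0.025" --pt "-1 0.017 -0.001 0.001 -0.025" --pt "-1 0.017 0 0.001 -0.025" --pt "-1 0.017 0 0.001 -0.025" --pt "-1 0.017 0 0.001 -0.025"

```text
clock: 16.85
eef_pos: [478.8, -153.9, 166.5]
tool_rot: [3.13, -0.054, 1.616]
force: [-0.5, 0.3, -1.2]
width: 4.8
```

```bash
python3 - <<'E'
from h import *
st();vt=eyetool();t=tcp_for_eye([466,98,212],1.94,vt);print(t)
plan3(t,1.94,13,-1)
E
```

```text
16.85 [ 478.8 -153.9  166.5] [ 3.13  -0.054  1.616] F [-0.5  0.3 -1.2] w 4.8 q [ 0.64  0.51 -0.49  1.94  0.26  0.76  0.05]
[477.65905859  71.92078261 167.09787563]
step 17.4
[[-1,0.0173,0.0007,0.0009,-0.0249],[-1,0.0173,0.0011,0.0009,-0.0249],[-1,0.0173,0.0016,0.0009,-0.0249],[-1,0.0172,0.002,0.0009,-0.0249],[-1,0.0172,0.0024,0.0009,-0.0249],[-1,0.0171,0.0028,0.0009,-0.0249],[-1,0.017,0.0033,0.0009,-0.0249],[-1,0.017,0.0037,0.0009,-0.0249],[-1,0.0169,0.0041,0.0009,-0.0249],[-1,0.0167,0.0045,0.0009,-0.0249],[-1,0.0166,0.0049,0.0009,-0.0249],[-1,0.0165,0.0054,0.0009,-0.0249],[-1,0.0164,0.0058,0.0009,-0.0249]]
```

Call:
send_rows --pt "-1 0.0173 0.0007 0.001 -0.025" --pt "-1 0.0173 0.001 0.001 -0.025" --pt "-1 0.0173 0.0016 0.001 -0.025" --pt "-1 0.0172 0.002 0.001 -0.025" --pt "-1 0.0172 0.0024 0.001 -0.025" --pt "-1 0.017 0.003 0.001 -0.025" --pt "-1 0.017 0.003 0.001 -0.025" --pt "-1 0.017 0.0037 0.001 -0.025" --pt "-1 0.015 0.004 0.001 -0.025" --pt "-1 0.012 0.003 0.001 -0.025" --pt "-1 0.006 0.002 0 -0.02" --pt "-1 0 0 0 0"

```text
clock: 17.85
eef_pos: [450.9, 58.4, 154.7]
tool_rot: [3.139, -0.073, 1.955]
force: [0.1, -0.3, -1.3]
width: 5.1
```

```bash
python3 - <<'E'
from h import *
st();vt=eyetool()
s=read_state();R=Ro.from_euler('xyz',s['tool_rot']).as_matrix();print('eye est',s['eef_pos']+R@vt,R[:,2])
for n in ['scene','side']:
    p=get_image(n);W=wcloud(p);I=p['image'];np.save(f'pics/{n}_W3.npy',W);np.save(f'pics/{n}_I3.npy',I);cv2.imwrite(f'pics/{n}17.png',cv2.resize(I[110:310,300:500] if n=='scene' else I[60:260,220:420],None,fx=4,fy=3))
p=wrist();cv2.imwrite('pics/w17.png',p['image']);np.save('pics/w17W.npy',wcloud(p));np.save('pics/w17I.npy',p['image'])
E
```

```text
17.85 [450.9  58.4 154.7] [ 3.139 -0.073  1.955] F [ 0.1 -0.3 -1.3] w 5.1 q [ 0.29  0.49 -0.59  2.07  0.31  0.69 -0.1 ]
eye est [439.52132036  83.71494929 200.10290722] [-0.02481926  0.06810016 -0.99736973]
```

View pics/scene17.png

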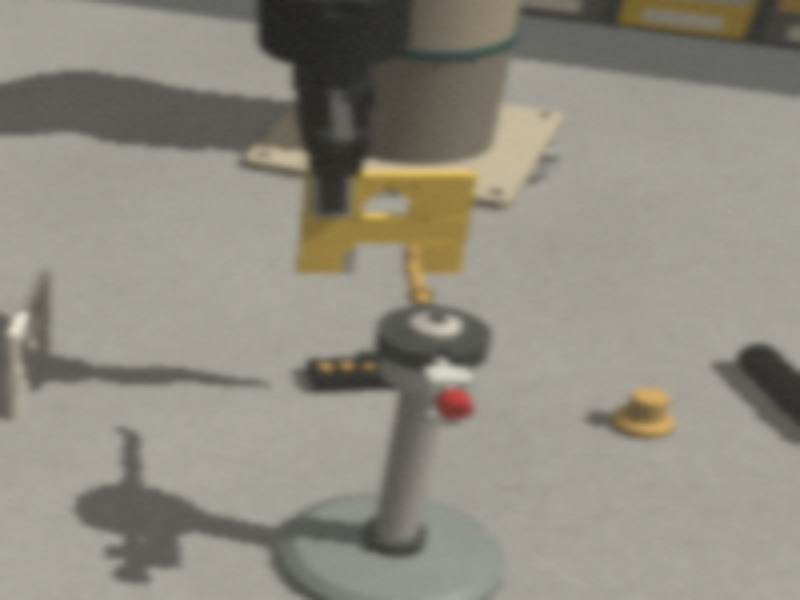

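View pics/side17.png

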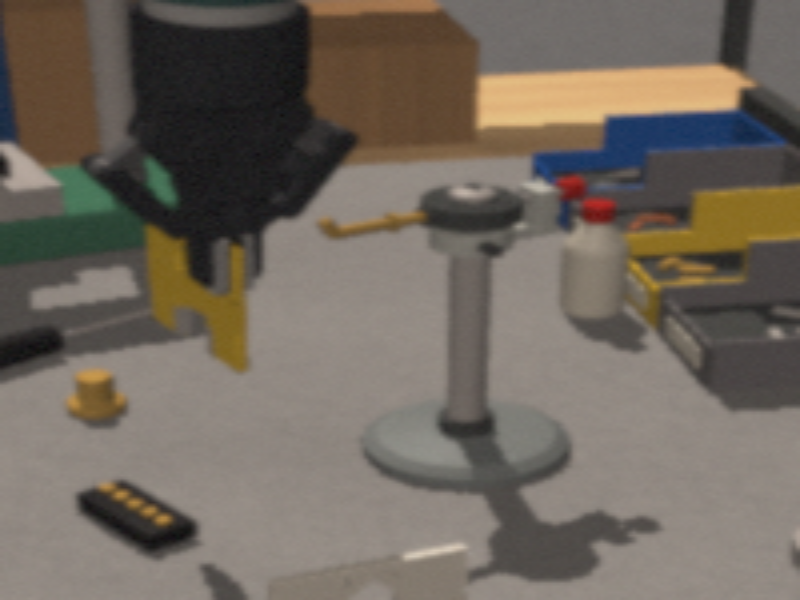

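View pics/w17.png

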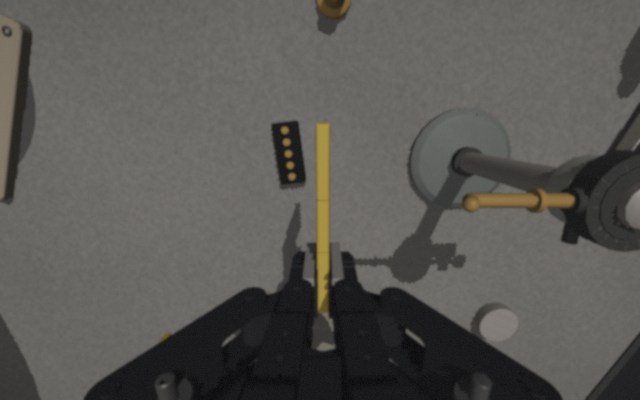

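```bash
cat >> h.py <<'E'
def plate(W,I,n,c=None,verbose=True):
    hsv=cv2.cvtColor(I,cv2.COLOR_BGR2HSV)
    s=read_state();R=Ro.from_euler('xyz',s['tool_rot']).as_matrix();e=s['eef_pos']+R@eyetool()
    m=(hsv[...,0]>18)&(hsv[...,0]<35)&(hsv[...,1]>100)&(np.linalg.norm(W-e,axis=-1)<75)&(W[...,2]>120)
    P=W[m];yw=s['tool_rot'][2]-np.pi/2
    nn=R[:,1];dd=R[:,0]-0*nn
    # local coords: along tool x, tool y, -tool z rel. to expected eye
    L=(P-e)@R
    # drop rod pixels: plate within 8mm of plane
    k=abs(L[:,1]-np.median(L[:,1]))<7;L=L[k];P=P[k]
    print(n,len(P),'x[1,99]',np.percentile(L[:,0],[1,99]).round(1),'y',np.percentile(L[:,1],[5,50,95]).round(1),'toolz top',np.percentile(-L[:,2],[1,50,97,99]).round(1),'worldz max',np.percentile(P[:,2],[98,99.5]).round(1))
    # plate plane tilt
    C=P-P.mean(0);u,sv,vt=np.linalg.svd(C,full_matrices=False);nm=vt[2]*np.sign(vt[2]@nn);print('   normal',nm.round(3),'tool y',nn.round(3),sv.round(0),'yaw',np.arctan2(nm[1],nm[0]).round(3))
    return P,L,e
E
python3 - <<'E'
from h import *
for n in ['scene','side']:plate(np.load(f'pics/{n}_W3.npy'),np.load(f'pics/{n}_I3.npy'),n)
P,L,e=plate(np.load('pics/w17W.npy'),np.load('pics/w17I.npy'),'wrist')
k=L[:,2]<-10
Pt=P[k];r=cv2.fitLine(Pt[:,:2].astype(np.float32),cv2.DIST_HUBER,0,.01,.01).ravel();d=r[:2]*np.sign(r[1]);s=(Pt[:,:2]-r[2:])@d;a,b=np.percentile(s,[1,99]);print('top line yaw',np.arctan2(-d[0],d[1]),b-a,r[2:]+d*(a+b)/2,'zs at ends',np.median(Pt[s>b-12][:,2]),np.median(Pt[s<a+12][:,2]))
E
```

```text
scene 915 x[1,99] [-41.2  44.9] y [-0.2  2.5  5. ] toolz top [-62.9 -23.4  15.8  17.5] worldz max [217.6 219.1]
   normal [0.927 0.376 0.001] tool y [0.929 0.369 0.002] [832. 636.  49.] yaw 0.385
side 580 x[1,99] [-44.6  45.3] y [-3.9 -2.7  1.6] toolz top [-64.3 -29.9  12.7  17.7] worldz max [212.9 215.7]
   normal [ 0.923  0.385 -0.013] tool y [0.929 0.369 0.002] [758. 471.  37.] yaw 0.395
wrist 2489 x[1,99] [-40.9  45.6] y [-2.5  0.2  2.6] toolz top [11.5 15.  19.3 22.3] worldz max [218.8 221. ]
   normal [0.793 0.311 0.524] tool y [0.929 0.369 0.002] [1275.   95.   80.] yaw 0.374
top line yaw 0.37945795 86.62203402836496 [440.32531076  81.95065145] zs at ends 216.11216127451442 215.09567100708495
```

```bash
cat >> h.py <<'E'
def rodline(W,I,n,hub=(587,145.5)):
    hsv=cv2.cvtColor(I,cv2.COLOR_BGR2HSV).reshape(-1,3);P=W.reshape(-1,3)
    d=np.hypot(P[:,0]-hub[0],P[:,1]-hub[1])
    m=(d>45)&(d<100)&(P[:,0]<570)&(P[:,2]>183)&(P[:,2]<208)&(hsv[:,0]>8)&(hsv[:,0]<22)&(hsv[:,1]>90)
    Q=P[m];r=cv2.fitLine(Q[:,:2].astype(np.float32),cv2.DIST_HUBER,0,.01,.01).ravel()
    dd=r[:2]*-np.sign(r[0]);s=(Q[:,:2]-hub)@dd
    ce=r[2:]+dd*(63-(r[2:]-hub)@dd)
    end=np.percentile(s,99)
    k=(s>52)&(s<76)
    print(n,m.sum(),'h',(np.arctan2(dd[1],dd[0])%6.283).round(4),'pt@63',ce.round(1),'ends',np.percentile(s,[1,99]).round(1),'rod z',np.percentile(Q[k][:,2],[5,50,95]).round(1),'tip z',np.percentile(Q[s>79][:,2],[50,95]).round(1))
E
python3 - <<'E'
from h import *
for n in ['scene','side']:rodline(np.load(f'pics/{n}_W3.npy'),np.load(f'pics/{n}_I3.npy'),n);rodline(np.load(f'pics/{n}_W2.npy'),np.load(f'pics/{n}_I2.npy'),n)
rodline(np.load('pics/w17W.npy'),np.load('pics/w17I.npy'),'wrist')
W=np.load('pics/w17W.npy');print([W[v,u].round(0).tolist() for v,u in [(202,472),(200,500),(200,540),(209,520),(192,520)]])
E
```

```text
scene 52 h 3.4822 pt@63 [528.6 121.7] ends [45.  85.2] rod z [194.  195.1 196.3] tip z [199.8 203.4]
scene 44 h 3.5043 pt@63 [528.5 122. ] ends [45.7 84.3] rod z [193.9 195.2 196.7] tip z [198.3 201.9]
side 80 h 3.5117 pt@63 [528.7 121.6] ends [47.2 89.1] rod z [189.7 192.2 193.9] tip z [195.7 200.4]
side 79 h 3.5381 pt@63 [528.7 121.5] ends [46.1 88.5] rod z [189.1 192.5 194.6] tip z [195.4 200.9]
wrist 1315 h 3.5136 pt@63 [527.9 123.6] ends [45.9 89.4] rod z [191.1 193.1 194.3] tip z [199.8 201.9]
[[505.0, 116.0, 202.0], [523.0, 121.0, 194.0], [541.0, 129.0, 195.0], [692.0, 120.0, -2.0], [679.0, 139.0, -1.0]]
```

Call:
send_rows --pt "-1 0.002 0.004 -0.001 0.003" --pt "-1 0.002 0.008 -0.001 0.003" --pt "-1 0 0.009 -0.001 0.003" --pt "-1 0 0.009 0 0" --pt "-1 0 0.009 0 0" --pt "-1 0 0.005 0 0" --pt "-1 0 0 0 0"

```text
clock: 18.58
eef_pos: [497.9, 72.6, 158.2]
tool_rot: [3.139, -0.069, 1.931]
force: [-0.2, 0.3, -0.0]
width: 4.9
```

```bash
cat >> h.py <<'E'
def align():
    s=read_state();R=Ro.from_euler('xyz',s['tool_rot']).as_matrix();e=s['eef_pos']+R@(eyetool()+[0.5,0,0])
    h=3.512;u=np.array([np.cos(h),np.sin(h)]);t=np.array([-np.sin(h),np.cos(h)])
    q=e[:2]-np.array([528.2,123.])
    print('eye',e.round(1),'s',(63+q@u).round(1),'lat',(q@t).round(2),'dz over rod',(e[2]-190).round(1),'gauge yaw',(s['tool_rot'][2]-np.pi/2).round(3),'want',round(h-np.pi,3),'F',s['force'].round(1),'t',s['clock'],'toolz',R[:,2].round(3))
    d=np.array([-t[0],-t[1],0]);
    return e
E
python3 - <<'E'
from h import *
align()
p=wrist();W=wcloud(p);cv2.imwrite('pics/w18.png',p['image']);rodline(W,p['image'],'wrist')
P,L,e=plate(W,p['image'],'wrist')
k=L[:,2]<-10
Pt=P[k];r=cv2.fitLine(Pt[:,:2].astype(np.float32),cv2.DIST_HUBER,0,.01,.01).ravel();d=r[:2]*np.sign(r[1]);s=(Pt[:,:2]-r[2:])@d;a,b=np.percentile(s,[1,99]);print('yaw',np.arctan2(-d[0],d[1]),'mid from far end',r[2:]+d*(b-45),np.median(Pt[:,2]))
q=r[2:]+d*(b-45)-np.array([528.2,123.]);print('lat',q@[.362,-.932])
E
```

```text
eye [486.9  98.8 203.5] s 110.2 lat 7.61 dz over rod 13.5 gauge yaw 0.36 want 0.37 F [-0.2  0.3 -0. ] t 18.5833 toolz [-0.022  0.066 -0.998]
wrist 1257 h 3.5226 pt@63 [527.9 123.5] ends [46.  88.6] rod z [190.6 193.  194.3] tip z [199.9 202.1]
wrist 2466 x[1,99] [-42.   44.6] y [-1.8  1.   3.4] toolz top [11.8 15.2 19.  22.2] worldz max [221.9 224.2]
   normal [0.775 0.285 0.565] tool y [0.936 0.352 0.002] [1265.   94.   79.] yaw 0.353
yaw 0.35847136 mid from far end [487.93881628  97.07667893] 219.046814258065
lat 9.585986729637142
```

View pics/w18.png

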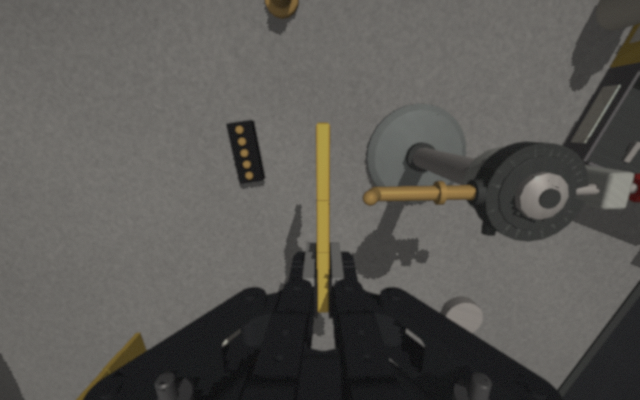

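```bash
python3 - <<'E'
from h import *
e=align();p=wrist();W=wcloud(p)
s=read_state();R=Ro.from_euler('xyz',s['tool_rot']).as_matrix()
print('proj top mid',w2p(p,e+15.7*(-R[:,2])),W[201,318:328,2].round(0))
I=p['image'][120:320,317:327].astype(int).mean(1).sum(1);k=np.diff(I);print([(120+i,int(k[i])) for i in np.argsort(-abs(k))[:8]])
for v in (125,201): print(v,W[v-2:v+3,321:324].reshape(-1,3).mean(0).round(1))
for pt in [(528.2,123,194),(528.2-15*.932,123-15*.362,194),(528.2-24*.932,123-24*.362,202)]:print(w2p(p,pt).round(1))
E
```

```text
eye [486.4  98.6 203.5] s 110.8 lat 7.62 dz over rod 13.5 gauge yaw 0.36 want 0.37 F [-0.3  0.2 -1.7] t 18.6333 toolz [-0.022  0.065 -0.998]
proj top mid [322.09766996 227.51290258] [220. 219. 219. 219. 218. 219. 219. 218. 220. 218.]
[(np.int64(123), 31), (np.int64(124), 19), (np.int64(296), 18), (np.int64(312), 18), (np.int64(122), 17), (np.int64(309), -17), (np.int64(201), 15), (np.int64(282), 14)]
125 [471.3 138.9 219.3]
201 [482.5 109.  219.1]
[413.1 193.8]
[384.5 194.2]
[369.8 198.2]
```

Call:
send_rows --pt "-1 0.004 0 0 -0.005" --pt "-1 0.003 0 0 -0.005" --pt "-1 0 0 0 0" --pt "-1 0 0 0 0"

```text
clock: 19.02
eef_pos: [491.7, 78.7, 158.2]
tool_rot: [-3.141, -0.069, 1.942]
force: [-0.2, 0.0, -1.8]
width: 4.9
```

```bash
cat >> h.py <<'E'
def corner(p,W):
    I=p['image'][100:200,317:327].astype(int).mean(1);I=I[:,2]-I[:,0]
    k=np.diff(I);i=int(np.argmax(k[:60]));v=100+i+1
    # corner by ray at top z
    s=read_state();R=Ro.from_euler('xyz',s['tool_rot']).as_matrix()
    zt=np.median(W[v+4:v+60,320:324,2]);c=np.linalg.inv(p['K'])@np.array([322,v-0.5,1]);C=-p['R'].T@np.ravel(p['t']);dr=p['R'].T@c
    X=C+dr*(zt-C[2])/dr[2];M=X-45*R[:,0]
    h=3.512;t=np.array([-np.sin(h),np.cos(h)]);print('corner',X.round(1),'v',v,'mid',M.round(1),'lat',((M[:2]-[528.2,123])@t).round(2),'ztop',zt.round(1))
E
python3 - <<'E'
from h import *
e=align();p=wrist();W=wcloud(p);corner(p,W);rodline(W,p['image'],'w')
E
```

```text
eye [480.5 104.8 203.5] s 114.0 lat -0.33 dz over rod 13.5 gauge yaw 0.371 want 0.37 F [-0.2  0.  -1.8] t 19.0167 toolz [-0.026  0.064 -0.998]
corner [464.6 145.9 219.6] v 123 mid [480.9 104.  216.5] lat 0.56 ztop 219.6
w 1191 h 3.5194 pt@63 [527.9 123.7] ends [46.1 88.5] rod z [190.8 193.1 194.4] tip z [199.8 201.9]
```

Call:
send_rows --pt "-1 0.0004 0.004 0 0" --pt "-1 0 0.005 0 0" --pt "-1 0 0.005 0 0" --pt "-1 0 0.002 0 0" --pt "-1 0 0 0 0"

```text
clock: 19.48
eef_pos: [508.3, 85.3, 158.4]
tool_rot: [-3.141, -0.069, 1.941]
force: [-0.2, -0.5, -0.9]
width: 4.5
```

```bash
python3 - <<'E'
from h import *
e=align();p=wrist();W=wcloud(p);corner(p,W);cv2.imwrite('pics/w19.png',p['image'])
for n in ['scene','side']:
    p=get_image(n);I=p['image'];cv2.imwrite(f'pics/{n}19.png',cv2.resize(I[140:260,340:480] if n=='scene' else I[90:210,260:400],None,fx=5,fy=5))
E
```

```text
eye [497.1 111.4 203.8] s 96.2 lat -0.44 dz over rod 13.8 gauge yaw 0.37 want 0.37 F [-0.2 -0.5 -0.9] t 19.4833 toolz [-0.025  0.064 -0.998]
corner [481.2 152.4 219.6] v 123 mid [497.5 110.6 216.5] lat 0.44 ztop 219.6
```

View pics/scene19.png

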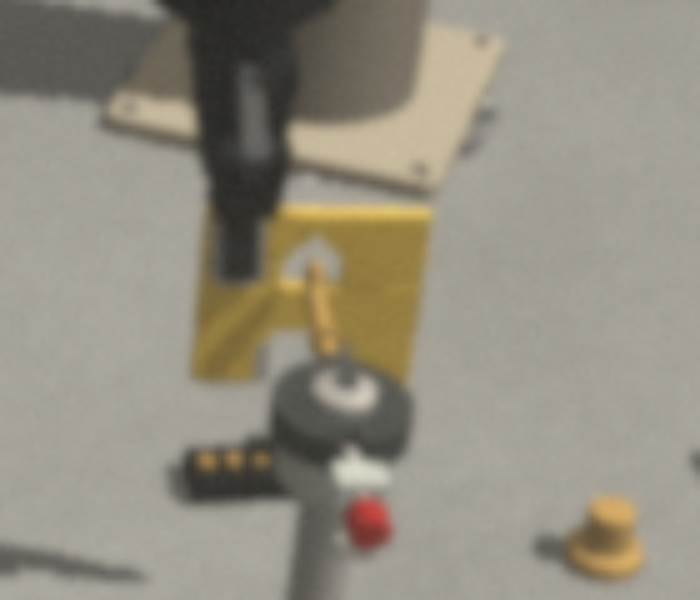

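View pics/side19.png

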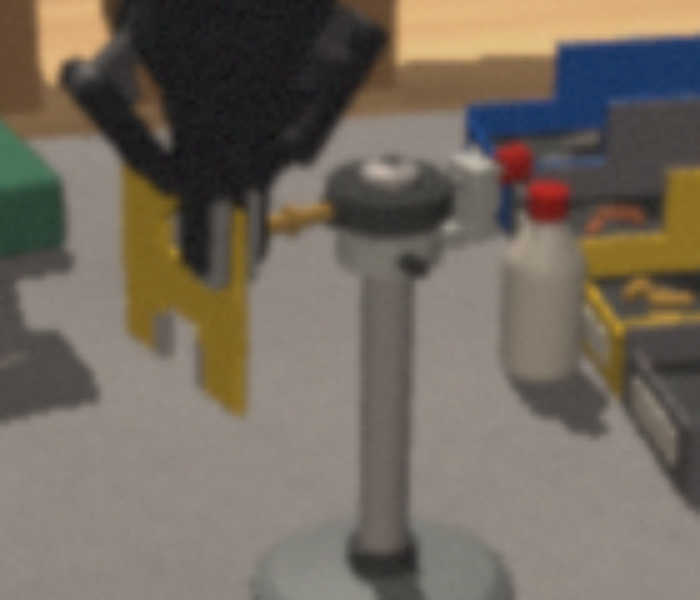

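Call:
send_rows --pt "-1 0 0.003 0 0" --pt "-1 0 0.004 0 0" --pt "-1 0 0.004 0 0" --pt "-1 0 0.001 0 0"

```text
clock: 19.97
eef_pos: [518.9, 89.1, 158.2]
tool_rot: [-3.14, -0.068, 1.941]
force: [0.4, 1.1, -0.6]
width: 5.3
```

```bash
python3 - <<'E'
from h import *
e=align();st()
E
```

```text
eye [507.9 115.3 203.6] s 84.7 lat -0.17 dz over rod 13.6 gauge yaw 0.37 want 0.37 F [ 0.4  1.1 -0.6] t 19.9667 toolz [-0.027  0.063 -0.998]
19.97 [518.9  89.1 158.2] [-3.14  -0.068  1.941] F [ 0.4  1.1 -0.6] w 5.3 q [ 0.2   0.57 -0.56  1.88  0.32  0.8  -0.15]
```

No contact at the tip. I'll continue to the seat.

Call:
send_rows --pt "-1 0 0.004 0 0" --pt "-1 0 0.005 0 0" --pt "-1 0 0.005 0 0" --pt "-1 0 0.004 0 0" --pt "-1 0 0.002 0 0" --pt "-1 0 0 0 0"

```text
clock: 20.47
eef_pos: [540.5, 97.6, 158.1]
tool_rot: [-3.14, -0.068, 1.941]
force: [1.0, -0.3, -1.2]
width: 4.8
```

```bash
python3 - <<'E'
from h import *
e=align();p=wrist();W=wcloud(p);corner(p,W);cv2.imwrite('pics/w20.png',p['image'])
for n in ['scene','side']:
    p=get_image(n);I=p['image'];cv2.imwrite(f'pics/{n}20.png',cv2.resize(I[140:260,340:480] if n=='scene' else I[90:210,260:400],None,fx=5,fy=5))
E
```

```text
eye [529.4 123.8 203.4] s 61.6 lat -0.3 dz over rod 13.4 gauge yaw 0.37 want 0.37 F [ 1.  -0.3 -1.2] t 20.4667 toolz [-0.026  0.063 -0.998]
corner [513.5 164.8 219.4] v 123 mid [529.7 123.  216.3] lat 0.58 ztop 219.4
```

View pics/scene20.png

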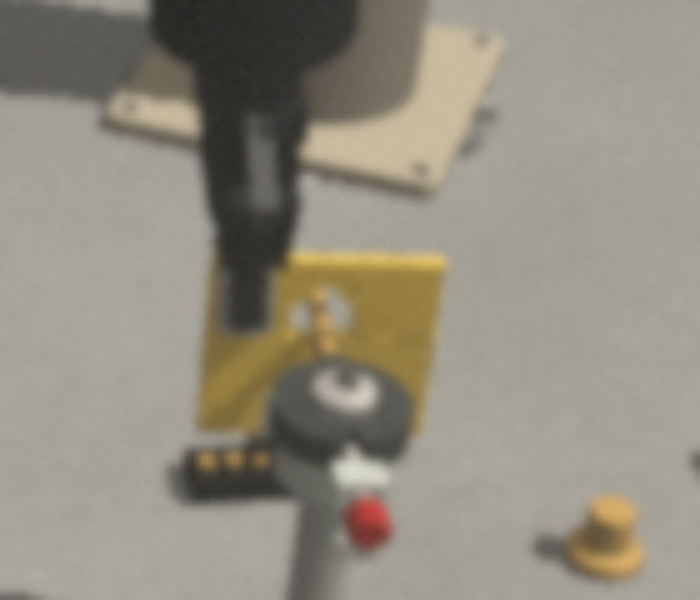

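View pics/w20.png

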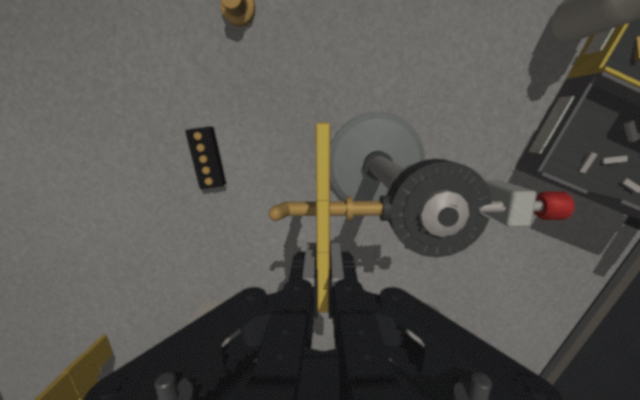

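Call:
send_rows --pt "-1 -0.0001 0 0.002 0" --pt "-1 -0.0001 0 0.0025 0" --pt "-1 -0.0001 0 0.0025 0" --pt "-1 -0.0001 0 0.0015 0" --pt "-1 0 0 0 0"

```text
clock: 21.03
eef_pos: [538.5, 96.7, 148.6]
tool_rot: [-3.138, -0.068, 1.941]
force: [-0.3, 0.4, -1.3]
width: 5.2
```

```bash
python3 - <<'E'
from h import *
e=align()
E
```

```text
eye [527.5 122.9 193.9] s 63.7 lat -0.18 dz over rod 3.9 gauge yaw 0.37 want 0.37 F [-0.3  0.4 -1.3] t 21.0333 toolz [-0.028  0.062 -0.998]
```

Call:
send_rows --pt "-1 0 0 0.001 0" --pt "-1 0 0 0.001 0" --pt "-1 0 0 0.0005 0"

```text
clock: 21.28
eef_pos: [538.3, 96.8, 145.7]
tool_rot: [-3.138, -0.068, 1.941]
force: [-0.3, 0.3, -0.9]
width: 5.1
```

Call:
send_rows --pt "-1 0 0 0.0007 0" --pt "-1 0 0 0.0003 0"

```text
clock: 21.45
eef_pos: [538.3, 96.9, 144.6]
tool_rot: [-3.138, -0.068, 1.941]
force: [0.0, -0.5, -0.4]
width: 5.1
```

```bash
python3 - <<'E'
from h import *
e=align()
E
```

```text
eye [527.3 123.1 189.9] s 63.8 lat -0.4 dz over rod -0.1 gauge yaw 0.37 want 0.37 F [ 0.  -0.5 -0.4] t 21.45 toolz [-0.028  0.062 -0.998]
```

Call:
send_rows --pt "-1 0 0 0.0005 0"

```text
clock: 21.53
eef_pos: [538.5, 96.8, 144.2]
tool_rot: [-3.138, -0.068, 1.941]
force: [-0.1, -0.3, 2.5]
width: 5.3
```

Call:
send_rows --pt "-1 0 0 0.0005 0"

```text
clock: 21.62
eef_pos: [538.6, 96.8, 144.0]
tool_rot: [-3.138, -0.067, 1.94]
force: [-1.6, -1.7, 3.9]
width: 4.8
```

Call:
send_rows --pt "-1 0 0 0.0005 0"

```text
clock: 21.7
eef_pos: [538.6, 96.8, 143.9]
tool_rot: [-3.139, -0.067, 1.94]
force: [-1.5, -1.5, 4.4]
width: 5.0
```

Call:
send_rows --pt "-1 0 0 -0.0003 0" --pt "-0.9 0 0 0 0" --pt "-0.82 0 0 0 0" --pt "-0.76 0 0 0 0" --pt "-0.7 0 0 0 0" --pt "-0.6 0 0 0 0" --pt "-0.55 0 0 0 0" --pt "-0.55 0 0 0 0"

```text
clock: 22.37
eef_pos: [539.3, 97.5, 144.4]
tool_rot: [-3.14, -0.068, 1.941]
force: [-0.1, 0.2, -0.5]
width: 19.0
```

```bash
python3 - <<'E'
from h import *
e=align();st();p=wrist();cv2.imwrite('pics/w21.png',p['image'])
for n in ['scene','side']:
    p=get_image(n);I=p['image'];cv2.imwrite(f'pics/{n}21.png',cv2.resize(I[140:260,340:480] if n=='scene' else I[90:210,260:400],None,fx=5,fy=5))
E
```

```text
eye [528.2 123.7 189.7] s 62.8 lat -0.64 dz over rod -0.3 gauge yaw 0.37 want 0.37 F [-0.1  0.2 -0.5] t 22.3667 toolz [-0.026  0.063 -0.998]
22.37 [539.3  97.5 144.4] [-3.14  -0.068  1.941] F [-0.1  0.2 -0.5] w 19.0 q [ 0.17  0.62 -0.55  1.84  0.34  0.79 -0.16]
```

View pics/scene21.png

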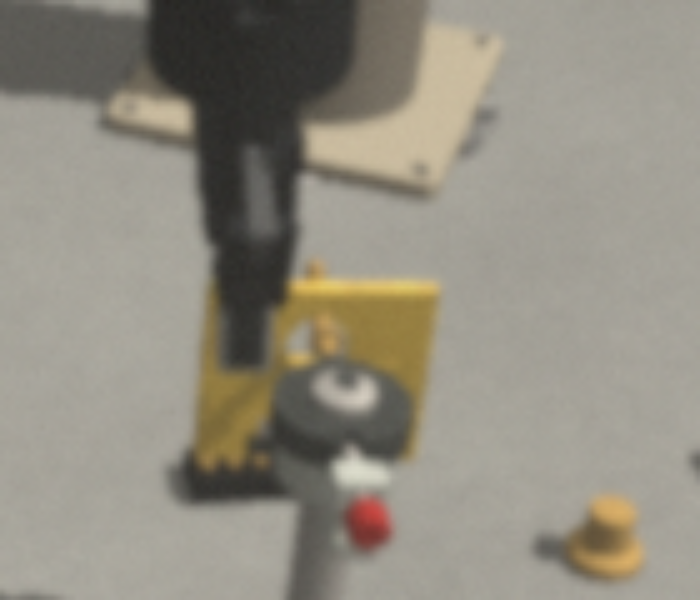

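View pics/w21.png

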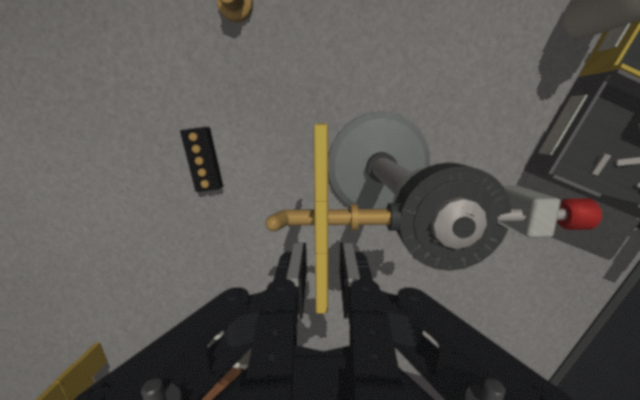

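View pics/side21.png

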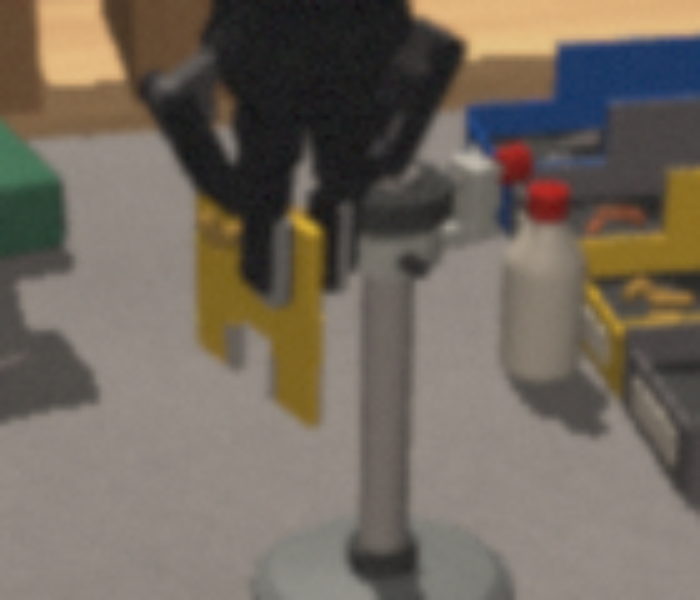

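Call:
send_rows --pt "-0.55 -0.001 0 -0.004 0" --pt "-0.55 -0.001 0 -0.006 0" --pt "-0.55 -0.001 0 -0.008 0" --pt "-0.55 0 0 -0.01 0" --pt "-0.55 0 0 -0.012 0" --pt "-0.55 0 0 -0.015 0" --pt "-0.55 0 0 -0.02 0" --pt "-0.55 0 0 -0.02 0" --pt "-0.55 0 0 -0.02 0" --pt "-0.55 0 0 -0.01 0" --pt "-0.55 0 0 0 0" --pt "-0.55 0 0 0 0"

```text
clock: 23.52
eef_pos: [544.8, 86.1, 284.2]
tool_rot: [3.136, -0.066, 1.941]
force: [0.2, 0.4, 0.2]
width: 19.4
```

```bash
python3 - <<'E'
from h import *
st();p=wrist();cv2.imwrite('pics/w22.png',p['image'])
for n in ['scene','side']:
    p=get_image(n);W=wcloud(p);I=p['image'];cv2.imwrite(f'pics/{n}22.png',I)
    hsv=cv2.cvtColor(I,cv2.COLOR_BGR2HSV)
    b=((hsv[...,0]<6)|(hsv[...,0]>172))&(hsv[...,1]>140)
    bb=b&(abs(W[...,0]-640)<60)&(abs(W[...,1]-170)<60)&(W[...,2]>150);Q=W[bb];print('knob',len(Q),np.median(Q,0).round(1))
    m=(hsv[...,0]>18)&(hsv[...,0]<35)&(hsv[...,1]>100)&(np.linalg.norm(W-[528,123,165],axis=-1)<75)&(W[...,2]>100);P=W[m];print(len(P),P.min(0).round(),P.max(0).round(),np.percentile(P[:,2],[1,99]).round(1))
    for nm,(h0,h1),(x0,x1) in [('grn',(45,90),(510,560)),('blu',(100,125),(560,610))]:
        m=(hsv[...,0]>h0)&(hsv[...,0]<h1)&(hsv[...,1]>100)&(W[...,0]>x0)&(W[...,0]<x1)&(W[...,1]>-310)&(W[...,1]<-180)&(W[...,2]>32)&(W[...,2]<100)
        print(nm,W[m].mean(0).round(1),np.percentile(W[m][:,2],99).round(1))
E
```

```text
23.52 [544.8  86.1 284.2] [ 3.136 -0.066  1.941] F [0.2 0.4 0.2] w 19.4 q [ 0.25  0.46 -0.62  1.66  0.22  1.1  -0.05]
knob 40 [650.  170.4 196.6]
954 [509.  81. 124.] [596. 165. 209.] [126.8 207.9]
grn [ 536.1 -245.5   66.7] 92.4
blu [ 585.8 -250.9   64.8] 93.9
knob 36 [644.9 165.2 194.5]
842 [504.  79. 122.] [558. 167. 207.] [125.4 206.2]
grn [ 529.3 -261.2   70.8] 93.2
blu [ 579.  -263.5   67.8] 93.4
```

View pics/scene22.png

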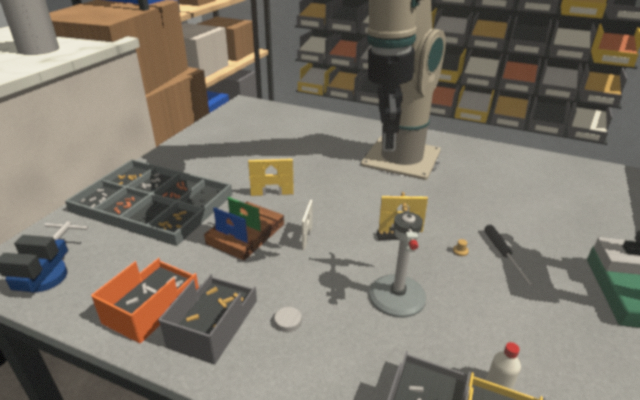

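View pics/side22.png

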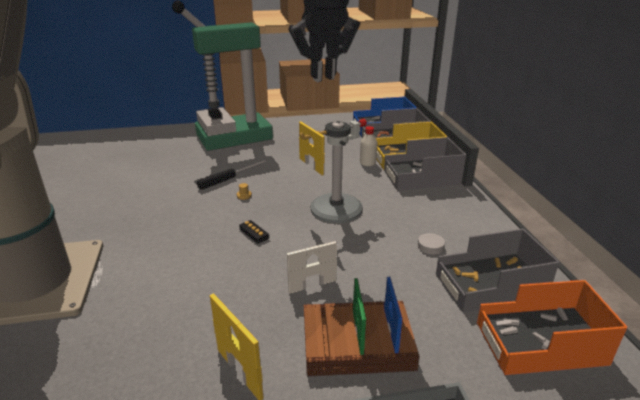

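The yellow gauge hangs level on the hook: scene (402,212), side (312,147). Blue and green are in the rack unmoved, the plunger knob is still in, and the gripper is clear. I'm handing the job in.

```bash
python3 -c "
from cell import *
print(finish_job())"
```

```text
the job is handed in; nothing more can be done
None
```

The yellow gauge hangs by its eye on the hook, which is locked at its stop. The job was handed in at about 23.6 s on the robot's clock; no verdict was reported.

**Hook:** I swung it anticlockwise about 1.1 rad with the open fingers around the rod, in small steps near the stop. The force readings stayed around 3 N. The plunger's red knob then sat about 5 to 6 mm further in, and the rod settled pointing opposite the plunger.

**Gauge:** I took it from the rack by an upper corner and passed its eye over the hook tip with no contact force. It came down onto the rod in 0.5 mm steps until the hook carried the weight (about +4 N upward), and then I opened the fingers.

**Last checks:**
- **Hanging gauge:** it hangs level, with its top edge at about 207 mm; 205.7 mm was expected.
- **Plunger:** the knob is still in.
- **Rack:** blue and green match their first measurements to within camera noise.
- **Gripper:** it is clear of everything, with no force on the wrist.

**What disagreed:**
- **Fingertip position:** at 40 mm opening the real fingertips sit about 32 mm behind the reported TCP. My first pass at the hook therefore went over the rod without touching it; I corrected for this afterwards.
- **Tool tilt:** the tool drifted up to 0.09 rad off vertical during the work, and I allowed for this in the moves.

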